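Bench check of drive modules on a folding stand

ROBOT

A 7-joint arm with a two-finger parallel gripper is mounted at the origin on the work surface. World frame = base frame: x ahead of the robot, y to its left, z up, the work surface at z = 0. Lengths are in m, angles in rad, forces in N, time in s.
With the tool pointing down it reaches from about 0.35 to 0.9 m from the base axis. Payload 8.1 kg.
Tool frame: the origin (TCP) lies between the finger pads; the fingertips stand 22 mm ahead of it and the grasp point (between the pads) lies 3 mm ahead of it; z points along the fingers, y is the line along which they close (so a half turn about z gives the same grasp; the last joint's range is limited). The gripper opens to 92 mm and grips with 3 to 60 N. Pads are 19 mm wide; open, the fingers measure 130 mm over their backs; the gripper's body (75 mm by 190 mm) begins 47 mm behind the grasp point.
Start: joints at [1.217, 0.434, 0.025, 1.573, -0.012, 1.134, -0.075], TCP at [0.155, -0.605, 0.249] pointing down, gripper open.
Joint ranges: [-2.62, 2.62], [-0.44, 2.09], [-1.27, 1.32], [0.08, 2.57], [-1.32, 4.46], [0.12, 2], [-2.74, 2.74]. Speed limits (rad/s): [2.22, 2.22, 3.01, 3.01, 3.14, 3.14, 3.14].

INTERFACE

Orientations are given as a rotation vector (axis times angle).
In Python, from cell import status, capture, ticket gives the robot as it stands.
- The arm moves only by the tool drive_tool, never from a script. Its argument "targets" is a list of rows, each an object with "dp": the shift along the tool's x, y, z in m, a list of three; "roll": the turn about the tool's z in degrees. A call has 1 to 8 rows; each row shifts and turns the commanded pose from where the row before left it, along the tool's axes as they then stand; what a row does not reach is not made up. A row lasts 1/8 s, in which the tool goes at most 62.5 mm and 10.7 degrees, less where a joint would pass 70% of its speed; a pose out of reach is approached as far as the arm can. A call is refused whole if a number of a shift passes 0.0625 or a number of a turn 10.7, either way. A call with a gripper value outside its range is refused whole. "grip" is the finger opening in m, from 0 to 0.0918, set as the call begins (left out, the last holds). The fingers move at their own pace and stop on an object; "grip_force" is the grip in N (left out, the last holds). Time passes only in rows, so rows that do not move let the fingers close. It gives the time, the measured TCP pose, the force, the opening and the grip force at its end, in the units of the state.
- status.get_state(): the state, without advancing time (a new reading comes with each control period).
- capture(name): name is "side" or "top" or "wrist"; returns a dict with "frame" (420x560x3 uint8, blue, green, red), "K" (3x3 intrinsics, pixels), "rvec" (rotation vector, rad) and "tvec" (3), from world to camera coordinates, as OpenCV has them. Camera axes: x right, y down, z forward; pixel columns grow to the right and rows downward; lengths in m; the calibration is good to about 2 mm. The wrist camera is an equidistant fisheye: a pixel r from the principal point sees the ray r / f radians off the axis. A picture is of the moment at which its call begins. There is no depth.
- ticket.close_job(): hands the job in; it is judged then, once.
The state is a dict: "clock": time; "q": joint angles; "qvel": joint speeds; "joint_torque": joint torques, N m; "ee_pos": TCP position; "eef_rot": TCP orientation; "force": force on the tool from outside, world axes, zero at the start; "moment": the same for the moment, N m; "gripper_width": finger opening in m; "finger_force": force on a finger pad.
Only numpy, scipy, OpenCV 4.12 (cv2) and the standard library are available. Lean on these libraries where they do the work, as an engineer would, in place of code of your own. Each camera call takes 0.05 s, during which the arm holds its last target. There are 200 camera calls.

TASK

Swing the folding stand's backrest up past its centre until it snaps fully open, move every drive module from the tray onto the stand's ledge, contact end up, flat on the ledge with its back against the backrest, then hold the probe's tip on the brass contact of each module for half a second, from the shortest module to the tallest. Then lay the probe flat on the middle of the rubber mat, stand the modules upright in the tray again, contact end up, and snap the empty stand fully shut. Do not disturb the mug, the tin or the screwdriver.

Things in the scene. Friction and masses are not known exactly. Their poses are not given: they have to be found in the camera images.
- stand: Folding stand fixed on the bench: dark steel base 130 x 290 mm (x, y), origin at the centre of its underside on the bench. Its x axis points away from the operator's side towards the hinge side, y to its left, z up.
- ledge: Fixed grey ledge of the stand, 290 mm wide (y). Origin on its upper surface, mid hinge line, 55 mm along the stand's x and 24 mm above the bench. x runs 0.26 rad downhill to the hinge, z is the surface normal. Surface from x = -120 (front edge, 55 mm above the bench) to +12 mm; the open backrest's front face is at x = +1 mm. Room for three modules side by side, 95 mm apart.
- backrest (a joint): Backrest: aluminium plate 106 x 280 x 5 mm hinged about the ledge's y axis through the ledge's origin. 0 = folded flat on the ledge, covering it; 1.571 = open, square to the ledge, on its stop. An over-centre spring pushes it shut below about 0.9 rad and open above; lifting it at the tab takes at most about 5 N. To open, carry it past 1.1 rad and let go; to fold, below 0.6.
- tab (a point): Centre of the black pull tab, a fin 24 (x) x 14 (y) x 34 mm (z) at mid width on the backrest's outer side. Folded: 95 mm before the hinge line, 26 mm above the ledge surface (fin from 6 to 40 mm above it), axes as the ledge's. It turns with the backrest in an arc about the hinge line. Pinch it across y from above; held lightly (20 N) it turns between the pads.
- module_short: Drive module, the shortest of up to three (may be absent): an aluminium box 30 (x) x 36 (y) x 70 mm (z) with a black top end, about 98 g, standing upright in the tray. Origin at the centre of its underside, z up along its length.
- module_middle: Drive module, the middle-sized one of up to three (may be absent): an aluminium box 30 (x) x 36 (y) x 90 mm (z) with a black top end, about 126 g, standing upright in the tray. Origin at the centre of its underside, z up along its length.
- module_tall: Drive module, the tallest of up to three (may be absent): an aluminium box 30 (x) x 36 (y) x 110 mm (z) with a black top end, about 154 g, standing upright in the tray. Origin at the centre of its underside, z up along its length.
- short_pad (a point): Centre of the brass contact, a flush disc 18 mm across in the middle of the top end of module_short.
- middle_pad (a point): Centre of the brass contact, a flush disc 18 mm across in the middle of the top end of module_middle.
- tall_pad (a point): Centre of the brass contact, a flush disc 18 mm across in the middle of the top end of module_tall.
- probe: Hand probe lying on the mat: a square grey handle 104 x 14 x 14 mm, black at the rear, with a thin steel needle 43 mm long, 147 mm in all, 50 g. Origin under the handle on the lying side, 7 mm below the axis; x points along it towards the tip: the handle reaches from x = -72 to +32 mm and the tip is at x = +75 mm.
- probe_tip (a point): The probe's needle tip.
- tray: Low grey plastic tray fixed on the bench, 210 x 180 x 18 mm (x, y, z) outside, walls and floor 4 mm thick, origin at the centre of its underside.
- mat: Black rubber mat fixed on the bench, 200 x 160 x 2 mm (x, y, z), origin at the centre of its underside.
- mug: White mug 72 mm across and 85 mm high, a bystander. Origin under its centre.
- tin: Low steel bowl for screws, 70 mm across and 30 mm high, a bystander. Origin under its centre.
- screwdriver: Black-handled screwdriver 200 mm long lying on the bench near the robot, up to 26 mm high, a bystander. Origin below its middle; its x axis runs along it.
Things that resemble listed ones, but are neither listed nor needed, are in the scene too. Several things have the shape of the probe; the one meant has the colours described above. Leave any green or orange look-alike of the module_short alone.

How it is judged:
By the outcome, as a careful person would: the job done as asked, in the order asked, and still so for the second after the job is handed in, with the robot touching nothing.
Of module_short, module_middle, module_tall only 2 to 3 are there at a start; the rules pass over those that are not, and their reading is None.
At some moment in a run one of probe may be knocked a few centimetres aside while the robot is not near it.
Once in a run the grip may slacken for a moment while it holds something.
It also fails if it takes over 210 s, if anything falls off the work surface, if the arm or the gripper's body presses on something with over 40 N, if the wrist force passes 120 N, or if a joint passes its speed limit or range.

## Working session

There is one attempt and no reset: what is moved stays moved. The work goes in short steps, Python scripts to look and compute and a tool call to move; the robot and the scene stay as the last step left them, time stands still between calls to the robot, and variables do not carry over. Pictures are saved under pics/ and viewed, at most 14 in all, crops included, and the job is handed in when it is done.

Besides the shell and the picture viewer there is one more tool, called after ">>>" by a JSON object that holds its "api" and its "payload". drive_tool: Moves the arm, as the interface text tells. Its arguments: {"type":"object","properties":{"targets":{"type":"array"},"grip":{"type":"number"},"grip_force":{"type":"number"}},"required":["targets"]}

```bash
ls; mkdir -p pics; python3 - <<'E'
from cell import status,capture
import cv2,json
s=status.get_state();print({k:s[k] for k in('clock','ee_pos','eef_rot','gripper_width')})
import pickle
d={}
for n in('top','side'):
    c=capture(n);d[n]=c;cv2.imwrite(f'pics/{n}0.png',cv2.resize(c['frame'],(800,600),interpolation=cv2.INTER_CUBIC));print(n,c['K'],c['rvec'],c['tvec'])
pickle.dump(d,open('cap0.pkl','wb'))
E
```

```text
pics
{'clock': 0.0, 'ee_pos': array([ 0.15493906, -0.60498341,  0.24794426]), 'eef_rot': array([-3.11538832e+00, -3.92623563e-01,  5.31279215e-04]), 'gripper_width': 0.09178853323935113}
top [[467.29109627   0.         280.60026588]
 [  0.         467.29109627 208.64959987]
 [  0.           0.           1.        ]] [ 2.14488913 -2.11774814  0.2277436 ] [-0.07456639  0.55864452  1.23446606]
side [[397.33232365   0.         277.20942519]
 [  0.         397.33232365 203.80333754]
 [  0.           0.           1.        ]] [ 0.85475568 -2.52721607  1.13917012] [0.41544843 0.33351287 0.72189959]
```

View pics/top0.png

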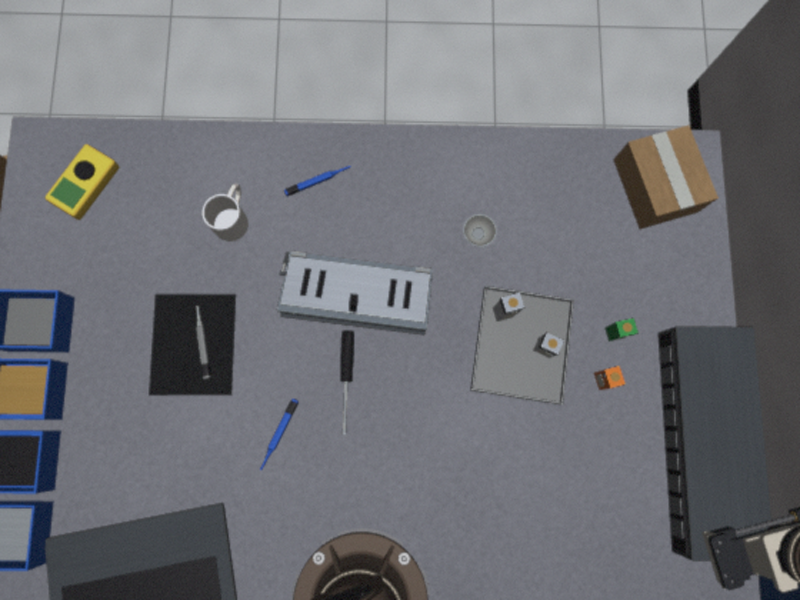

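View pics/side0.png

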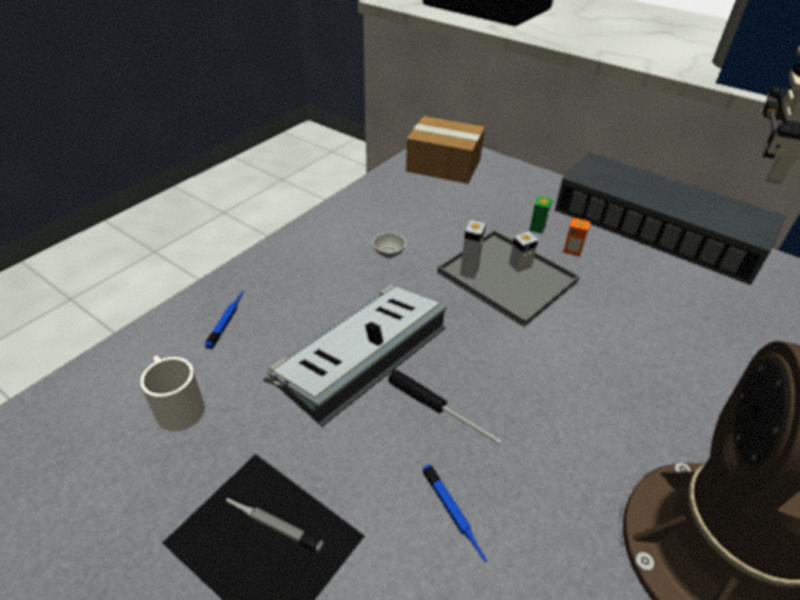

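Top view (800 px scale): two modules in the tray, the tall one at about (512,302) and a shorter one at about (552,343). The stand is folded, with its tab at (353,303). The grey probe is on the mat at about (203,340), tip up-image at (198,306). The screwdriver lies directly in front of the stand, at (347,380). The side view agrees: the module tops are at (474,230) and (525,240).

```bash
cat > h.py <<'E'
import numpy as np,cv2
from scipy.spatial.transform import Rotation as R
def cam(c): return cv2.Rodrigues(np.array(c['rvec'],float))[0],np.array(c['tvec'],float).ravel(),c['K']
def ray(c,uv):
    Rm,t,K=cam(c);d=Rm.T@np.linalg.inv(K)@np.array([uv[0],uv[1],1.]);return -Rm.T@t,d
def atz(c,uv,z):
    o,d=ray(c,uv);return o+d*(z-o[2])/d[2]
def proj(c,P):
    Rm,t,K=cam(c);p=(np.atleast_2d(P)@Rm.T+t)@K.T;return p[:,:2]/p[:,2:]
def v(uv): return (np.array(uv)+.5)*.7-.5   # 800px view -> raw
def tri(c1,u1,c2,u2):
    o1,d1=ray(c1,u1);o2,d2=ray(c2,u2);s=np.linalg.lstsq(np.c_[d1,-d2],o2-o1,rcond=None)[0]
    a,b=o1+s[0]*d1,o2+s[1]*d2;return (a+b)/2,np.linalg.norm(a-b)
E
python3 - <<'E'
from h import *
import pickle
d=pickle.load(open('cap0.pkl','rb'));T,S=d['top'],d['side']
np.set_printoptions(precision=4,suppress=True)
f=lambda l,z:np.array([atz(T,v(p),z) for p in l])
def rect(n,P,z):
    q=f(P,z);print(n,'c',q.mean(0),'sides',np.linalg.norm(np.roll(q,-1,0)-q,axis=1),'ang',[np.arctan2(*(b-a)[1::-1]) for a,b in zip(q,np.roll(q,-1,0))])
rect('mat',[(156,294),(236,294),(232,394),(149,394)],.002)
rect('tray',[(485,288),(573,299),(560,403),(471,391)],.018)
# brass discs
for c,n in((T,'top'),(S,'side')):
    h=cv2.cvtColor(c['frame'],cv2.COLOR_BGR2HSV);m=cv2.inRange(h,(8,70,90),(30,255,255))
    k,_,st,ce=cv2.connectedComponentsWithStats(m)
    print(n,[(np.round((ce[i]+.5)/.7-.5,1),st[i,4]) for i in range(1,k) if 5<st[i,4]<300])
print('tab',tri(T,v((353,297)),S,v((373,325))))
print('probe tip/rear',f([(198,306),(207,378)],.009))
print('screwdriver',f([(347,331),(345,433)],.013),'mug',f([(222,213)],.085),'tin',f([(479,230)],.03))
def crop(c,x,y,w,h,k): return cv2.resize(c['frame'][y:y+h,x:x+w],None,fx=k,fy=k,interpolation=cv2.INTER_CUBIC)
a=crop(T,185,165,130,75,6);cv2.imwrite('pics/a.png',a)
b=np.hstack([crop(T,325,195,80,95,5),crop(T,100,195,80,95,5)]);cv2.imwrite('pics/b.png',b)
E
```

```text
mat c [0.4732 0.3398 0.002 ] sides [0.1587 0.1983 0.16   0.1977] ang [np.float64(-1.5556183309389797), np.float64(-3.123553807635729), np.float64(1.582415559083843), np.float64(0.011344639721608096)]
tray c [ 0.4776 -0.3079  0.018 ] sides [0.1772 0.2084 0.174  0.2066] ang [np.float64(-1.6824368404166428), np.float64(2.981253749321108), np.float64(1.4495616911585598), np.float64(-0.14550415590016644)]
top [(array([512.5, 302.2]), np.int32(30)), (array([627. , 326.8]), np.int32(27)), (array([552.4, 343.1]), np.int32(26)), (array([614.3, 376.7]), np.int32(166))]
side [(array([543. , 200.6]), np.int32(12)), (array([578.5, 229.7]), np.int32(177)), (array([475.4, 225.8]), np.int32(17)), (array([525.4, 237.3]), np.int32(17)), (array([571.2, 253. ]), np.int32(12)), (array([697.8, 467.9]), np.int32(27)), (array([669.2, 468.4]), np.int32(7)), (array([695.6, 478.1]), np.int32(8)), (array([692.5, 494.5]), np.int32(37)), (array([697.3, 513.8]), np.int32(14)), (array([707.3, 530.1]), np.int32(35)), (array([720.9, 547.4]), np.int32(11)), (array([728.6, 552.9]), np.int32(8)), (array([733.5, 559.1]), np.int32(15)), (array([742.5, 564.1]), np.int32(10)), (array([760.5, 573.5]), np.int32(13)), (array([780.1, 579.8]), np.int32(27))]
tab (array([0.5524, 0.0226, 0.0877]), np.float64(0.0038618200047198102))
probe tip/rear [[0.5467 0.3337 0.009 ]
 [0.405  0.3067 0.009 ]]
screwdriver [[0.5002 0.0376 0.013 ]
 [0.3032 0.0363 0.013 ]] mug [[0.7151 0.2786 0.085 ]] tin [[ 0.7066 -0.2234  0.03  ]]
```

View pics/a.png

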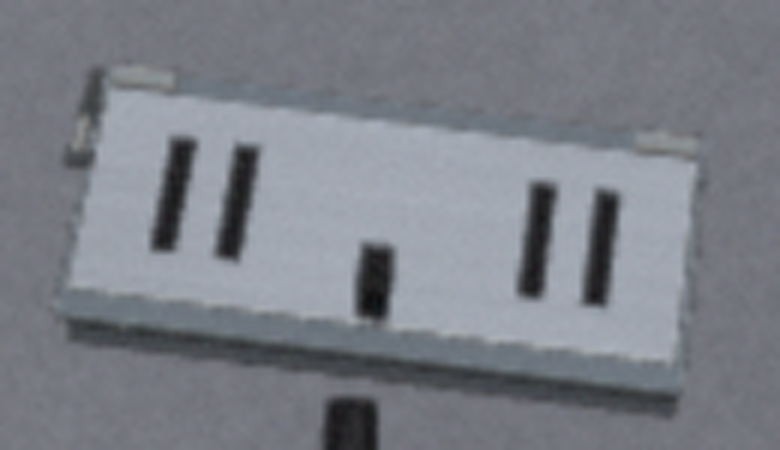

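View pics/b.png

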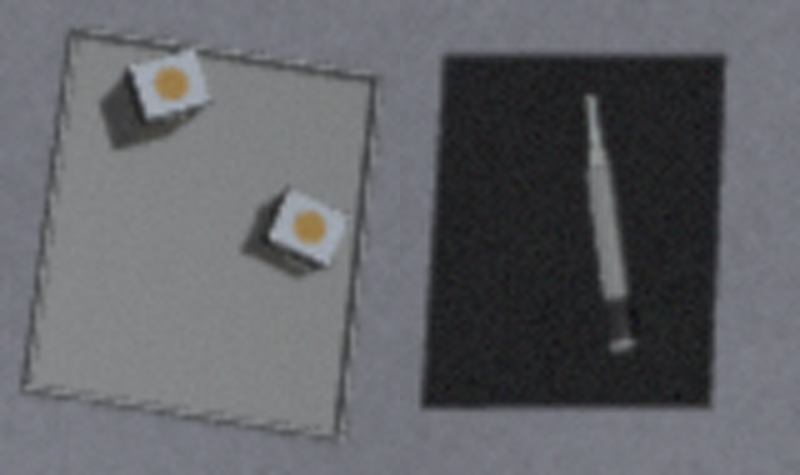

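Crop a shows the stand's plate corners at (108,88), (697,160), (672,362), (68,290), and the fin at (375,280). Crop b shows the tall module's top with corners (128,66), (192,50), (210,100), (150,120), the smaller one at (290,186), (347,212), (328,268), (270,232), and the probe with its tip up.

```bash
cat >> h.py <<'E'
A=.26
def stand(p):  # returns ledge->world fn for p=(x,y,yaw)
    c,s=np.cos(p[2]),np.sin(p[2]);Rz=np.array([[c,-s,0],[s,c,0],[0,0,1]]);Ry=R.from_euler('y',A).as_matrix()
    return lambda q:(np.atleast_2d(q)@Ry.T+[.055,0,.024])@Rz.T+[p[0],p[1],0]
E
python3 - <<'E'
from h import *
import pickle
from scipy.optimize import least_squares
d=pickle.load(open('cap0.pkl','rb'));T,S=d['top'],d['side']
np.set_printoptions(precision=4,suppress=True)
def cr(p,k,x,y): return (np.array(p,float)+.5)/k-.5+[x,y]
px=cr([(108,88),(697,160),(672,362),(68,290),(66,315),(680,393)],6,185,165)
L=np.array([[0,.14,.006],[0,-.14,.006],[-.106,-.14,.006],[-.106,.14,.006],[-.12,.145,0],[-.12,-.145,0]])
sx=v([(270,372),(387,289),(446,308),(322,405)]);LS=np.array([[0,.14,.006],[0,-.14,.006],[-.12,-.145,0],[-.12,.145,0]])
g=lambda p:np.r_[(proj(T,stand(p)(L))-px).ravel(),(proj(S,stand(p)(LS))-sx).ravel()*.0]
r=least_squares(g,[.55,.02,-.1]);print('stand',r.x);print(r.fun[:12].reshape(-1,2));print('side resid',(proj(S,stand(r.x)(LS))-sx))
print('tab',stand(r.x)([[-.095,0,.026]]), proj(S,stand(r.x)([[-.095,0,.04]])), v((376,323)))
for n,t,s,c in(('tall',(512.5,302.2),(475.4,225.8),[(128,66),(192,50),(210,100),(150,120)]),('other',(552.4,343.1),(525.4,237.3),[(290,186),(347,212),(328,268),(270,232)])):
    X,e=tri(T,v(t),S,v(s));z=round((X[2]-.004)/.02-.5)*.02+.014 
    print(n,X,e)
    for h in (.07,.09,.11):
        X2=atz(T,v(t),h+.004);print('  h',h,X2,'side err',proj(S,X2)-v(s))
    q=np.array([atz(T,p,X[2])[:2] for p in cr(c,5,325,195)]);e=np.roll(q,-1,0)-q
    print('  len',np.linalg.norm(e,axis=1),'ang deg',np.degrees(np.arctan2(e[:,1],e[:,0])))
tip,rear=[atz(T,cr(p,5,20,195) if 0 else cr(np.array(p)-[400,0],5,100,195),.009) for p in((591,95),(622,347))]
print('probe',tip,rear,np.linalg.norm(tip-rear),np.arctan2(*(tip-rear)[1::-1]))
E
```

```text
stand [ 0.5754  0.0201 -0.1081]
[[ 0.3357 -0.317 ]
 [ 0.2242 -0.4006]
 [ 0.9331 -0.1103]
 [-0.0066 -0.4544]
 [-2.2075  0.6848]
 [ 0.7535  0.4763]]
side resid [[ 2.2356 -0.7186]
 [ 5.6571 -1.6262]
 [ 0.9302 -1.3826]
 [-1.9002  0.3712]]
tab [[0.5455 0.0233 0.0735]] [[261.215  228.0657]] [263.05 225.95]
tall [ 0.5432 -0.271   0.1179] 0.0004023583005505938
  h 0.07 [ 0.5513 -0.2795  0.074 ] side err [[-2.7172 10.7565]]
  h 0.09 [ 0.5475 -0.2757  0.094 ] side err [[-1.435   5.9619]]
  h 0.11 [ 0.5437 -0.2718  0.114 ] side err [[-0.1103  1.0087]]
  len [0.0352 0.0281 0.0337 0.0307] ang deg [ -75.0137 -161.5794  109.2429   21.095 ]
other [ 0.4744 -0.3527  0.0759] 0.001393853817691437
  h 0.07 [ 0.4739 -0.3534  0.074 ] side err [[0.3869 0.5559]]
  h 0.09 [ 0.4714 -0.3484  0.094 ] side err [[ 1.6544 -4.1906]]
  h 0.11 [ 0.4688 -0.3433  0.114 ] side err [[ 2.9639 -9.0942]]
  len [0.0334 0.0324 0.0361 0.0277] ang deg [-114.2514  159.5512   58.2496  -24.7678]
probe [0.5479 0.3356 0.009 ] [0.4062 0.3089 0.009 ] 0.14419868782918746 0.1864367799497506
```

```bash
cat >> h.py <<'E'
ST=np.array([.575,.020,-.108])
def pose():
    from cell import status
    s=status.get_state();M=R.from_rotvec(s['eef_rot']).as_matrix();return np.array(s['ee_pos']),np.arctan2(M[1,0],M[0,0]),s
def plan(wps,step=.055):
    """wps: (x,y,z,yawdeg[,step]) TCP goals; prints count x tool-dp per row, then count x roll"""
    p,y,s=pose();print('t %.2f p %s yaw %.1f w %.4f F %s q7 %.2f'%(s['clock'],np.round(p,4),np.degrees(y),s['gripper_width'],np.round(s['force'],1),s['q'][6]))
    for w in wps:
        d=np.array(w[:3])-p;n=max(1,int(np.ceil(np.abs(d).max()/(w[4] if len(w)>4 else step))))
        c,sn=np.cos(y),np.sin(y);t=np.array([c*d[0]+sn*d[1],sn*d[0]-c*d[1],-d[2]])/n
        yw=np.radians(w[3]);r=-np.degrees((yw-y+np.pi)%(2*np.pi)-np.pi);m=max(1,int(np.ceil(abs(r)/10.5)))
        print(n,'x',np.round(t,4).tolist(),'' if abs(r)<.3 else '| %d x roll %.2f'%(m,r/m));p=np.array(w[:3]);y=yw
def arc(th,r=.1002,phi=.325):
    h=stand(ST)([[0,0,0]])[0];b=phi+th+A;c,s=np.cos(ST[2]),np.sin(ST[2])
    return h+np.array([-r*np.cos(b)*c,-r*np.cos(b)*s,r*np.sin(b)+.003])
E
python3 - <<'E'
from h import *
a=arc(0)
plan([(a[0],a[1],.2,-6.2),(a[0],a[1],a[2],-6.2)]);print(a)
E
```

```text
t 0.10 p [ 0.1549 -0.605   0.248 ] yaw 14.4 w 0.0915 F [-0.3 -0.1  0.1] q7 -0.08
12 x [0.0446, -0.0426, 0.004] | 2 x roll 10.28
3 x [0.0, -0.0, 0.0392] 
[0.54662832 0.02307611 0.08233038]
```

>>> {"api": "drive_tool", "payload": {"targets": [{"dp": [0.0446,-0.0426,0.004],"roll": 0},{"dp": [0.0446,-0.0426,0.004],"roll": 0},{"dp": [0.0446,-0.0426,0.004],"roll": 0},{"dp": [0.0446,-0.0426,0.004],"roll": 0},{"dp": [0.0446,-0.0426,0.004],"roll": 0},{"dp": [0.0446,-0.0426,0.004],"roll": 0},{"dp": [0.0446,-0.0426,0.004],"roll": 0},{"dp": [0.0446,-0.0426,0.004],"roll": 0}], "grip": 0.05, "grip_force": 20}}

```text
clock: 1.1
ee_pos: [0.4168, -0.1851, 0.2166]
eef_rot: [3.117, 0.392, 0.0]
force: [1.0, -1.0, -0.2]
gripper_width: 0.05
finger_force: 0.0
```

>>> {"api": "drive_tool", "payload": {"targets": [{"dp": [0.0446,-0.0426,0.004],"roll": 0},{"dp": [0.0446,-0.0426,0.004],"roll": 0},{"dp": [0.0446,-0.0426,0.004],"roll": 0},{"dp": [0.0446,-0.0426,0.004],"roll": 0},{"dp": [0,0,0],"roll": 10.28},{"dp": [0,0,0],"roll": 10.28},{"dp": [0,0,0],"roll": 0},{"dp": [0,0,0],"roll": 0}]}}

```text
clock: 2.1
ee_pos: [0.5466, 0.0224, 0.2006]
eef_rot: [3.137, -0.164, -0.001]
force: [0.3, 0.6, 0.5]
gripper_width: 0.05
finger_force: 0.0
```

```bash
python3 - <<'E'
from h import *
a=arc(0)
plan([(a[0],a[1],.2,-6.2),(a[0],a[1],a[2],-6.2)])
from cell import capture
import pickle
c=capture('wrist');print(c['K'],c['rvec'],c['tvec']);cv2.imwrite('pics/w1.png',c['frame']);pickle.dump(c,open('w1.pkl','wb'))
E
```

```text
t 2.10 p [0.5466 0.0224 0.2006] yaw -6.0 w 0.0500 F [0.3 0.6 0.5] q7 -1.92
1 x [0.0, -0.0007, 0.0006] 
3 x [0.0, -0.0, 0.0392] 
[[325.1922621    0.         282.25560535]
 [  0.         325.1922621  209.46324556]
 [  0.           0.           1.        ]] [-1.948671    2.16065121  0.34658882] [0.07861264 0.48988653 0.51560492]
```

View pics/w1.png

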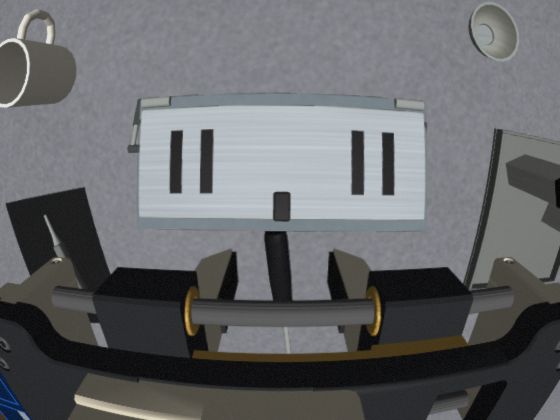

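The wrist view shows the stand plate with corners (138,104), (424,104), (424,220), (137,218). The fin is at (282,193–220), centred between the fingers. I'll check the fit with the fisheye model.

```bash
cat >> h.py <<'E'
def fproj(c,P):
    Rm,t,K=cam(c);return cv2.fisheye.projectPoints(np.atleast_2d(P)[:,None].astype(float),np.array(c['rvec'],float),np.array(c['tvec'],float),K,np.zeros(4))[0][:,0]
def fatz(c,uv,z):
    Rm,t,K=cam(c);q=(np.array(uv,float)-K[:2,2])/K[0,0];r=np.hypot(*q);d=Rm.T@np.r_[q/max(r,1e-9)*np.sin(r),np.cos(r)];o=-Rm.T@t;return o+d*(z-o[2])/d[2]
E
python3 - <<'E'
from h import *
import pickle
from scipy.optimize import least_squares
c=pickle.load(open('w1.pkl','rb'))
L=np.array([[0,.14,.006],[0,-.14,.006],[-.106,-.14,.006],[-.106,.14,.006]]);px=np.array([(139,108),(424,108),(424,219),(137,217)],float)
F=np.array([[-.107,0,.04],[-.083,0,.04]])
np.set_printoptions(precision=4,suppress=True)
print(fproj(c,stand(ST)(L))-px,fproj(c,stand(ST)(F)))
r=least_squares(lambda p:(fproj(c,stand(p)(L))-px).ravel(),ST);print(r.x,r.fun)
E
```

```text
[[ 1.7467  3.9656]
 [-0.6948  5.2568]
 [ 0.2999  1.201 ]
 [ 1.7052  1.8206]] [[281.2964 225.2114]
 [281.4349 195.6535]]
[ 0.5783  0.0206 -0.1076] [ 0.799   0.9312 -1.3572  1.9542 -0.0299 -1.9243  0.4939 -1.2106]
```

```bash
sed -i 's/^ST=.*/ST=np.array([.577,.0203,-.108])/' h.py; python3 - <<'E'
from h import *
a=arc(0)
w=[(*a,-6.2)]+[(*arc(t),-6.2,.06) for t in np.arange(.15,1.21,.15)]
plan(w)
E
```

```text
t 2.15 p [0.5466 0.0224 0.2007] yaw -6.0 w 0.0501 F [-0.9 -0.3 -0.4] q7 -1.92
3 x [0.0006, -0.0004, 0.0394] 
1 x [0.0092, -0.0, -0.0119] 
1 x [0.0109, -0.0, -0.0104] 
1 x [0.0123, -0.0, -0.0086] 
1 x [0.0134, -0.0, -0.0067] 
1 x [0.0143, -0.0, -0.0046] 
1 x [0.0148, -0.0, -0.0024] 
1 x [0.015, -0.0, -0.0002] 
1 x [0.0149, -0.0, 0.0021]
```

>>> {"api": "drive_tool", "payload": {"targets": [{"dp": [0.0006,-0.0004,0.0394],"roll": 0},{"dp": [0.0006,-0.0004,0.0394],"roll": 0},{"dp": [0.0006,-0.0004,0.0254],"roll": 0},{"dp": [0,0,0.008],"roll": 0},{"dp": [0,0,0.006],"roll": 0},{"dp": [0,0,0],"roll": 0}]}}

```text
clock: 2.9
ee_pos: [0.549, 0.0235, 0.083]
eef_rot: [-3.137, 0.169, -0.001]
force: [0.2, 0.1, -0.2]
gripper_width: 0.0497
finger_force: 0.0
```

>>> {"api": "drive_tool", "payload": {"targets": [{"dp": [0,0,0],"roll": 0},{"dp": [0,0,0],"roll": 0},{"dp": [0,0,0],"roll": 0},{"dp": [0,0,0],"roll": 0}], "grip": 0, "grip_force": 20}}

```text
clock: 3.4
ee_pos: [0.5487, 0.0235, 0.0826]
eef_rot: [3.137, -0.17, 0.0]
force: [-0.7, -2.1, -0.1]
gripper_width: 0.0146
finger_force: 2.5
```

>>> {"api": "drive_tool", "payload": {"targets": [{"dp": [0.0046,0,-0.006],"roll": 0},{"dp": [0.0046,0,-0.006],"roll": 0},{"dp": [0.0055,0,-0.0052],"roll": 0},{"dp": [0.0055,0,-0.0052],"roll": 0},{"dp": [0.0062,0,-0.0043],"roll": 0},{"dp": [0.0062,0,-0.0043],"roll": 0},{"dp": [0.0067,0,-0.0034],"roll": 0},{"dp": [0.0067,0,-0.0034],"roll": 0}]}}

```text
clock: 4.4
ee_pos: [0.5942, 0.018, 0.1208]
eef_rot: [3.136, -0.17, -0.002]
force: [-2.9, -2.4, -1.8]
gripper_width: 0.014
finger_force: 20.0
```

>>> {"api": "drive_tool", "payload": {"targets": [{"dp": [0.0072,0,-0.0023],"roll": 0},{"dp": [0.0072,0,-0.0023],"roll": 0},{"dp": [0.0074,0,-0.0012],"roll": 0},{"dp": [0.0074,0,-0.0012],"roll": 0},{"dp": [0.0075,0,-0.0001],"roll": 0},{"dp": [0.0075,0,-0.0001],"roll": 0},{"dp": [0.0075,0,0.001],"roll": 0},{"dp": [0.0075,0,0.001],"roll": 0}]}}

```text
clock: 5.4
ee_pos: [0.6548, 0.0111, 0.1262]
eef_rot: [3.136, -0.171, 0.004]
force: [-1.4, -5.0, 2.3]
gripper_width: 0.0139
finger_force: 20.0
```

>>> {"api": "drive_tool", "payload": {"targets": [{"dp": [0,0,0],"roll": 0},{"dp": [0,0,0],"roll": 0},{"dp": [0,0,0],"roll": 0},{"dp": [0,0,0],"roll": 0}], "grip": 0.05}}

```text
clock: 5.9
ee_pos: [0.6532, 0.0124, 0.1256]
eef_rot: [-3.137, 0.169, -0.0]
force: [-0.2, -1.0, -0.3]
gripper_width: 0.0479
finger_force: 0.9
```

>>> {"api": "drive_tool", "payload": {"targets": [{"dp": [0,0,-0.04],"roll": 0},{"dp": [0,0,-0.04],"roll": 0},{"dp": [0,0,-0.04],"roll": 0}], "grip": 0.06}}

```text
clock: 6.28
ee_pos: [0.6525, 0.0129, 0.2465]
eef_rot: [-3.137, 0.168, 0.002]
force: [0.7, 0.6, 0.0]
gripper_width: 0.0598
finger_force: 0.0
```

```bash
python3 - <<'E'
from h import *
# tall: gripped 30mm below top -> grasp z
plan([(.5437,-.2718,.26,18),(.5437,-.2718,.097,18)])
from cell import capture
import pickle
d={n:capture(n) for n in('side','top')}
pickle.dump(d,open('cap1.pkl','wb'))
S=d['side']['frame'];T=d['top']['frame']
cv2.imwrite('pics/s1.png',np.vstack([cv2.resize(S[130:340,110:430],None,fx=1.75,fy=1.75),cv2.resize(T[155:265,150:430],None,fx=2,fy=2)]))
E
```

```text
t 6.28 p [0.6525 0.0129 0.2465] yaw -6.1 w 0.0598 F [0.7 0.6 0. ] q7 -1.88
6 x [-0.013, 0.0491, -0.0022] | 3 x roll -8.05
3 x [0.0, 0.0, 0.0543]
```

View pics/s1.png

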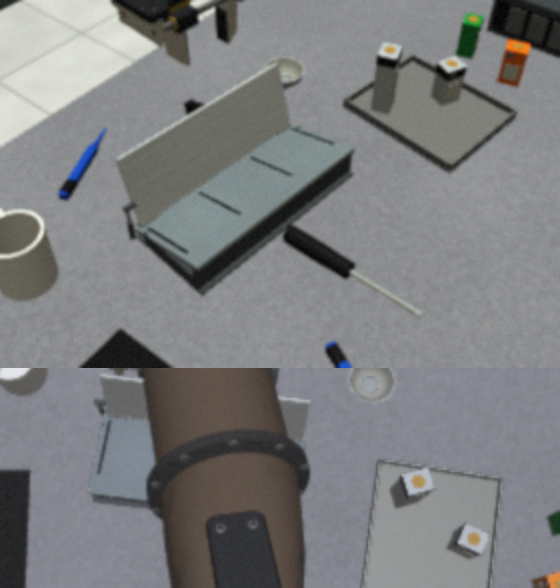

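The backrest is fully open. The side view shows the plate from (125,160) to (285,70) standing square to the ledge, with nothing else disturbed. Next I pick the tall module.

>>> {"api": "drive_tool", "payload": {"targets": [{"dp": [-0.013,0.0491,-0.0022],"roll": 0},{"dp": [-0.013,0.0491,-0.0022],"roll": 0},{"dp": [-0.013,0.0491,-0.0022],"roll": 0},{"dp": [-0.013,0.0491,-0.0022],"roll": 0},{"dp": [-0.013,0.0491,-0.0022],"roll": 0},{"dp": [-0.013,0.0491,-0.0022],"roll": 0},{"dp": [0,0,0],"roll": -8.05},{"dp": [0,0,0],"roll": -8.05}], "grip": 0.075}}

```text
clock: 7.38
ee_pos: [0.5432, -0.2723, 0.2581]
eef_rot: [-3.128, -0.277, 0.001]
force: [-0.2, 0.5, 0.3]
gripper_width: 0.0751
finger_force: 0.0
```

>>> {"api": "drive_tool", "payload": {"targets": [{"dp": [0,0,0],"roll": -8.05},{"dp": [0,0,0.03],"roll": 0},{"dp": [0,0,0],"roll": 0}]}}

```text
clock: 7.75
ee_pos: [0.5422, -0.2713, 0.2263]
eef_rot: [-3.1, -0.49, 0.007]
force: [-1.4, 0.2, -0.3]
gripper_width: 0.0748
finger_force: 0.0
```

```bash
python3 - <<'E'
from h import *
from cell import capture
c=capture('wrist');import pickle;pickle.dump(c,open('w2.pkl','wb'))
h=cv2.cvtColor(c['frame'],cv2.COLOR_BGR2HSV);m=cv2.inRange(h,(8,70,90),(30,255,255))
k,_,st,ce=cv2.connectedComponentsWithStats(m)
for i in range(1,k):
    if st[i,4]>25: print(ce[i],st[i,4],fatz(c,ce[i],.114),fatz(c,ce[i],.074))
plan([(.5437,-.2718,.088,18)])
E
```

```text
[286.53278689 210.3579235 ] 366 [ 0.54517315 -0.27347235  0.114     ] [ 0.53254545 -0.27795635  0.074     ]
[339.171875 281.90625 ] 192 [ 0.49575325 -0.33947784  0.114     ] [ 0.47516964 -0.35458779  0.074     ]
[147.5388601  312.11917098] 193 [ 0.39930884 -0.17493878  0.114     ] [ 0.36319904 -0.16356025  0.074     ]
[416.98324022 312.2849162 ] 179 [ 0.48374087 -0.43154553  0.114     ] [ 0.46122344 -0.46147709  0.074     ]
[385.02272727 412.65909091] 44 [ 0.32390266 -0.48105387  0.114     ] [ 0.27565352 -0.51895558  0.074     ]
t 7.80 p [ 0.5431 -0.2715  0.2278] yaw 18.0 w 0.0751 F [-0.2 -0.3 -0.8] q7 -0.99
3 x [0.0002, 0.0001, 0.0466]
```

>>> {"api": "drive_tool", "payload": {"targets": [{"dp": [0.001,0.001,0.0466],"roll": 0},{"dp": [0,0,0.0466],"roll": 0},{"dp": [0,0,0.0466],"roll": 0},{"dp": [0,0,0],"roll": 0}]}}

```text
clock: 8.3
ee_pos: [0.5434, -0.272, 0.0868]
eef_rot: [-3.1, -0.49, 0.008]
force: [0.4, -0.4, 0.5]
gripper_width: 0.0751
finger_force: 0.0
```

>>> {"api": "drive_tool", "payload": {"targets": [{"dp": [0,0,0],"roll": 0},{"dp": [0,0,0],"roll": 0},{"dp": [0,0,0],"roll": 0},{"dp": [0,0,0],"roll": 0},{"dp": [0,0,0],"roll": 0}], "grip": 0, "grip_force": 30}}

```text
clock: 8.93
ee_pos: [0.5454, -0.273, 0.0895]
eef_rot: [3.103, 0.49, 0.001]
force: [-0.9, 0.4, 5.0]
gripper_width: 0.0359
finger_force: 29.7
```

>>> {"api": "drive_tool", "payload": {"targets": [{"dp": [0,0,-0.05],"roll": 0},{"dp": [0,0,-0.05],"roll": 0},{"dp": [0,0,-0.03],"roll": 0},{"dp": [0,0,0],"roll": 0}]}}

```text
clock: 9.43
ee_pos: [0.5463, -0.2733, 0.2212]
eef_rot: [3.101, 0.49, 0.006]
force: [0.4, 0.2, -2.1]
gripper_width: 0.0363
finger_force: 29.7
```

```bash
python3 - <<'E'
from h import *
# module vertical held, TCP 84mm above underside. target: front lower edge just over ledge, centre ledge x=-.016
b=stand(ST)([[-.018,.095,0]])[0];print(b)
front=stand(ST)([[-.034,.095,0]])[0][2];print('front edge z',front)
plan([(b[0],b[1],.23,-6.2),(b[0],b[1],front+.084+.012,-6.2)])
E
```

```text
[0.62462595 0.11069305 0.02862745]
front edge z 0.032740738764333276
t 9.43 p [ 0.5463 -0.2733  0.2212] yaw 17.9 w 0.0363 F [ 0.4  0.2 -2.1] q7 -1.00
7 x [0.0275, -0.0487, -0.0013] | 3 x roll 8.05
2 x [0.0, -0.0, 0.0506]
```

>>> {"api": "drive_tool", "payload": {"targets": [{"dp": [0.0275,-0.0487,-0.004],"roll": 0},{"dp": [0.0275,-0.0487,-0.004],"roll": 0},{"dp": [0.0275,-0.0487,-0.004],"roll": 0},{"dp": [0.0275,-0.0487,-0.002],"roll": 0},{"dp": [0.0275,-0.0487,0],"roll": 0},{"dp": [0.0275,-0.0487,0],"roll": 0},{"dp": [0.0275,-0.0487,0],"roll": 0},{"dp": [0,0,0],"roll": 0}]}}

```text
clock: 10.42
ee_pos: [0.6219, 0.1174, 0.2309]
eef_rot: [-3.097, -0.503, 0.004]
force: [-0.4, -0.8, -2.7]
gripper_width: 0.0361
finger_force: 29.7
```

>>> {"api": "drive_tool", "payload": {"targets": [{"dp": [0,0,0],"roll": 8.05},{"dp": [0,0,0],"roll": 8.05},{"dp": [0,0,0],"roll": 8.05},{"dp": [0,0,0],"roll": 0},{"dp": [0,0,0],"roll": 0}]}}

```text
clock: 11.05
ee_pos: [0.6228, 0.1101, 0.232]
eef_rot: [3.137, -0.166, -0.002]
force: [-0.4, 0.2, -0.9]
gripper_width: 0.0359
finger_force: 29.7
```

```bash
python3 - <<'E'
from h import *
b=stand(ST)([[-.018,.095,0]])[0]
plan([(b[0],b[1],.0327+.0845+.012,-6.2),(b[0],b[1],.0327+.0845,-6.2,.003)])
E
```

```text
t 11.05 p [0.6228 0.1101 0.232 ] yaw -6.0 w 0.0359 F [-0.4  0.2 -0.9] q7 -2.04
2 x [0.0009, -0.0004, 0.0514] 
5 x [0.0, -0.0, 0.0024]
```

>>> {"api": "drive_tool", "payload": {"targets": [{"dp": [0.0009,-0.0004,0.0514],"roll": 0},{"dp": [0.0009,-0.0004,0.0474],"roll": 0},{"dp": [0,0,0.004],"roll": 0},{"dp": [0,0,0.003],"roll": 0},{"dp": [0,0,0.003],"roll": 0},{"dp": [0,0,0.003],"roll": 0},{"dp": [0,0,0.001],"roll": 0},{"dp": [0,0,0],"roll": 0}]}}

```text
clock: 12.05
ee_pos: [0.6252, 0.1113, 0.1203]
eef_rot: [-3.137, 0.17, -0.0]
force: [-0.1, -0.5, -1.8]
gripper_width: 0.0361
finger_force: 29.7
```

>>> {"api": "drive_tool", "payload": {"targets": [{"dp": [0,0,0.002],"roll": 0},{"dp": [0,0,0.002],"roll": 0},{"dp": [0,0,0],"roll": 0}]}}

```text
clock: 12.42
ee_pos: [0.6265, 0.1114, 0.1178]
eef_rot: [-3.136, 0.17, -0.005]
force: [0.6, -0.5, 3.9]
gripper_width: 0.0362
finger_force: 3.0
```

>>> {"api": "drive_tool", "payload": {"targets": [{"dp": [0.003,0,0.0006],"roll": 0},{"dp": [0.003,0,0.0007],"roll": 0},{"dp": [0.003,0,0.0009],"roll": 0},{"dp": [0.003,0,0.001],"roll": 0},{"dp": [0.003,0,0.001],"roll": 0},{"dp": [0.003,0,0.001],"roll": 0},{"dp": [0.002,0,0.001],"roll": 0},{"dp": [0,0,0],"roll": 0}], "grip": 0, "grip_force": 8}}

```text
clock: 13.42
ee_pos: [0.6451, 0.109, 0.1097]
eef_rot: [3.137, -0.17, 0.0]
force: [1.3, 1.0, -0.5]
gripper_width: 0.0358
finger_force: 8.0
```

>>> {"api": "drive_tool", "payload": {"targets": [{"dp": [0.002,0,0.0006],"roll": 0},{"dp": [0.002,0,0.0006],"roll": 0},{"dp": [0.002,0,0.0006],"roll": 0},{"dp": [0,0,0],"roll": 0}]}}

```text
clock: 13.92
ee_pos: [0.6511, 0.1082, 0.108]
eef_rot: [3.137, -0.17, 0.0]
force: [0.8, -1.2, -0.9]
gripper_width: 0.0358
finger_force: 8.1
```

```bash
python3 - <<'E'
from h import *
from cell import capture
plan([])
np.set_printoptions(precision=4,suppress=True)
exp=stand(ST)([[-.014,.095,.11]])[0];print('expected tall pad',exp, 'grasp',stand(ST)([[-.014,.095,.0815]]))
c=capture('side');print(proj(c,stand(ST)([[-.014,.095,.11],[-.014,.095,0]])))
cv2.imwrite('pics/s2.png',cv2.resize(c['frame'][170:320,130:330],None,fx=4,fy=4,interpolation=cv2.INTER_CUBIC))
E
```

```text
t 13.93 p [0.6511 0.1082 0.108 ] yaw -6.2 w 0.0358 F [ 0.8 -1.2 -0.9] q7 -2.07
expected tall pad [0.6566 0.1072 0.1339] grasp [[0.6493 0.108  0.1064]]
[[197.4533 212.7973]
 [210.4996 252.5252]]
```

View pics/s2.png

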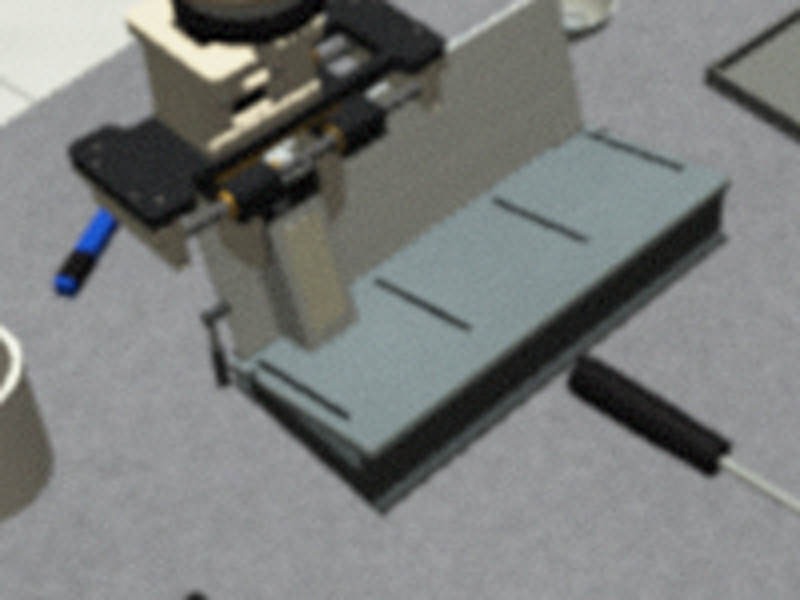

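The side view shows the tall module between the two left-hand marks, tilted parallel to the backrest and close to it.

>>> {"api": "drive_tool", "payload": {"targets": [{"dp": [0.0015,0,0.0004],"roll": 0},{"dp": [0.0015,0,0.0004],"roll": 0},{"dp": [0.001,0,0.0003],"roll": 0},{"dp": [0,0,0],"roll": 0}]}}

```text
clock: 14.48
ee_pos: [0.6524, 0.1082, 0.1075]
eef_rot: [3.136, -0.169, -0.007]
force: [-13.0, -1.8, 13.5]
gripper_width: 0.0354
finger_force: 15.3
```

>>> {"api": "drive_tool", "payload": {"targets": [{"dp": [-0.001,0,-0.001],"roll": 0},{"dp": [0,0,0],"roll": 0},{"dp": [0,0,0],"roll": 0}], "grip": 0.07}}

```text
clock: 14.85
ee_pos: [0.652, 0.1097, 0.1075]
eef_rot: [-3.136, 0.168, 0.006]
force: [-5.8, 2.9, 1.9]
gripper_width: 0.0617
finger_force: 3.3
```

>>> {"api": "drive_tool", "payload": {"targets": [{"dp": [0,0,-0.04],"roll": 0},{"dp": [0,0,-0.05],"roll": 0},{"dp": [0,0,-0.03],"roll": 0}], "grip": 0.075}}

```text
clock: 15.22
ee_pos: [0.6548, 0.1085, 0.2307]
eef_rot: [-3.136, 0.17, -0.005]
force: [-0.7, 0.7, -1.0]
gripper_width: 0.0749
finger_force: 0.0
```

```bash
python3 - <<'E'
from h import *
plan([(.4748,-.354,.20,-25),(.4748,-.354,.067,-25)])
E
```

```text
t 15.22 p [0.6548 0.1085 0.2307] yaw -6.2 w 0.0749 F [-0.7  0.7 -1. ] q7 -2.03
9 x [-0.0143, 0.0532, 0.0034] | 2 x roll 9.40
3 x [0.0, -0.0, 0.0443]
```

>>> {"api": "drive_tool", "payload": {"targets": [{"dp": [-0.0143,0.0532,0.0034],"roll": 0},{"dp": [-0.0143,0.0532,0.0034],"roll": 0},{"dp": [-0.0143,0.0532,0.0034],"roll": 0},{"dp": [-0.0143,0.0532,0.0034],"roll": 0},{"dp": [-0.0143,0.0532,0.0034],"roll": 0},{"dp": [-0.0143,0.0532,0.0034],"roll": 0},{"dp": [-0.0143,0.0532,0.0034],"roll": 0},{"dp": [-0.0143,0.0532,0.0034],"roll": 0}]}}

```text
clock: 16.23
ee_pos: [0.4936, -0.3043, 0.2009]
eef_rot: [3.137, -0.169, 0.001]
force: [-0.4, 0.6, 0.3]
gripper_width: 0.0748
finger_force: 0.0
```

>>> {"api": "drive_tool", "payload": {"targets": [{"dp": [-0.0143,0.0532,0.0034],"roll": 0},{"dp": [0,0,0],"roll": 9.4},{"dp": [0,0,0],"roll": 9.4},{"dp": [0,0,0],"roll": 0},{"dp": [0,0,0],"roll": 0}]}}

```text
clock: 16.85
ee_pos: [0.4745, -0.3537, 0.1975]
eef_rot: [3.068, -0.673, 0.0]
force: [0.8, 0.1, 0.1]
gripper_width: 0.075
finger_force: 0.0
```

```bash
python3 - <<'E'
from h import *
from cell import capture
c=capture('wrist')
cv2.imwrite('pics/w3.png',c['frame'][60:340,140:440])
h=cv2.cvtColor(c['frame'],cv2.COLOR_BGR2HSV);m=cv2.inRange(h,(8,70,90),(30,255,255))
k,_,st,ce=cv2.connectedComponentsWithStats(m)
for i in range(1,k):
    if st[i,4]>100: print(ce[i],st[i,4],fatz(c,ce[i],.074))
plan([(.4748,-.354,.067,-25)])
E
```

```text
[421.72 104.9 ] 300 [ 0.50895202 -0.49775788  0.074     ]
[416.43599161 204.12119622] 1906 [ 0.42892765 -0.46390967  0.074     ]
[282.21492537 208.18507463] 335 [ 0.47515491 -0.35408787  0.074     ]
[147.48677249 312.03703704] 189 [ 0.43037076 -0.17833332  0.074     ]
[416.94535519 312.0273224 ] 183 [ 0.31276771 -0.43444514  0.074     ]
t 16.90 p [ 0.4745 -0.3537  0.1975] yaw -24.8 w 0.0751 F [ 1.  -0.5 -0.6] q7 -1.49
3 x [0.0001, 0.0, 0.0435]
```

View pics/w3.png

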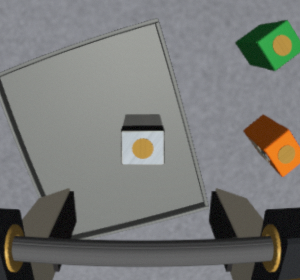

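The module is centred between the fingers and square to them, with its top at (142,148) in the crop.

>>> {"api": "drive_tool", "payload": {"targets": [{"dp": [0,0,0.0435],"roll": 0},{"dp": [0,0,0.0435],"roll": 0},{"dp": [0,0,0.0435],"roll": 0},{"dp": [0,0,0],"roll": 0}]}}

```text
clock: 17.4
ee_pos: [0.4724, -0.3525, 0.0642]
eef_rot: [-3.066, 0.676, 0.009]
force: [-1.0, -0.2, 1.1]
gripper_width: 0.0748
finger_force: 0.0
```

>>> {"api": "drive_tool", "payload": {"targets": [{"dp": [0,0,0],"roll": 0},{"dp": [0,0,0],"roll": 0},{"dp": [0,0,0],"roll": 0},{"dp": [0,0,0],"roll": 0},{"dp": [0,0,0],"roll": 0}], "grip": 0, "grip_force": 30}}

```text
clock: 18.02
ee_pos: [0.4745, -0.3541, 0.0675]
eef_rot: [3.067, -0.68, 0.001]
force: [-0.5, 0.5, 4.8]
gripper_width: 0.0359
finger_force: 30.0
```

>>> {"api": "drive_tool", "payload": {"targets": [{"dp": [0,0,-0.05],"roll": 0},{"dp": [0,0,-0.05],"roll": 0},{"dp": [0,0,-0.05],"roll": 0},{"dp": [0,0,0],"roll": 0}]}}

```text
clock: 18.52
ee_pos: [0.4762, -0.3552, 0.2212]
eef_rot: [3.065, -0.679, 0.011]
force: [-0.5, 0.6, -1.3]
gripper_width: 0.0359
finger_force: 30.0
```

```bash
python3 - <<'E'
from h import *
b=stand(ST)([[-.020,-.095,0]])[0];f=stand(ST)([[-.0355,-.095,0]])[0][2];print(b,f)
plan([(b[0],b[1],.21,-6.2),(b[0],b[1],f+.063+.01,-6.2),(b[0],b[1],f+.063,-6.2,.003)])
E
```

```text
[ 0.6022243  -0.07799161  0.02914161] 0.03312635959217151
t 18.52 p [ 0.4762 -0.3552  0.2212] yaw -25.0 w 0.0359 F [-0.5  0.6 -1.3] q7 -1.49
6 x [-0.0005, -0.0507, 0.0019] | 2 x roll -9.40
2 x [0.0, -0.0, 0.0519] 
4 x [0.0, -0.0, 0.0025]
```

>>> {"api": "drive_tool", "payload": {"targets": [{"dp": [-0.0005,-0.0507,0.0019],"roll": 0},{"dp": [-0.0005,-0.0507,0.0019],"roll": 0},{"dp": [-0.0005,-0.0507,0.0019],"roll": 0},{"dp": [-0.0005,-0.0507,0.0019],"roll": 0},{"dp": [-0.0005,-0.0507,0.0019],"roll": 0},{"dp": [-0.0005,-0.0507,0.0019],"roll": 0},{"dp": [0,0,0],"roll": -9.4},{"dp": [0,0,0],"roll": -9.4}]}}

```text
clock: 19.52
ee_pos: [0.5996, -0.0758, 0.204]
eef_rot: [-3.138, 0.158, 0.004]
force: [-0.3, 0.5, -2.1]
gripper_width: 0.0358
finger_force: 30.0
```

>>> {"api": "drive_tool", "payload": {"targets": [{"dp": [0,0,0.04],"roll": 0},{"dp": [0,0,0.04],"roll": 0},{"dp": [0,0,0],"roll": 0}]}}

```text
clock: 19.9
ee_pos: [0.5971, -0.0769, 0.1218]
eef_rot: [-3.137, 0.169, 0.012]
force: [0.5, 0.6, 0.1]
gripper_width: 0.036
finger_force: 30.0
```

```bash
python3 - <<'E'
from h import *
plan([(.6022,-.078,.0331+.063+.006,-6.2),(.6022,-.078,.0331+.063,-6.2,.002)])
E
```

```text
t 19.90 p [ 0.5971 -0.0769  0.1218] yaw -6.2 w 0.0360 F [0.5 0.6 0.1] q7 -1.77
1 x [0.0052, 0.0006, 0.0197] 
4 x [0.0, -0.0, 0.0015]
```

>>> {"api": "drive_tool", "payload": {"targets": [{"dp": [0.0052,0.0006,0.0197],"roll": 0},{"dp": [0,0,0.002],"roll": 0},{"dp": [0,0,0.002],"roll": 0},{"dp": [0,0,0.002],"roll": 0},{"dp": [0,0,0.001],"roll": 0},{"dp": [0,0,0],"roll": 0}]}}

```text
clock: 20.65
ee_pos: [0.6053, -0.0782, 0.099]
eef_rot: [3.137, -0.17, 0.0]
force: [-0.5, -0.6, -0.0]
gripper_width: 0.0356
finger_force: 30.0
```

>>> {"api": "drive_tool", "payload": {"targets": [{"dp": [0.0025,0,0.0006],"roll": 0},{"dp": [0.0025,0,0.0007],"roll": 0},{"dp": [0.0025,0,0.0009],"roll": 0},{"dp": [0.0025,0,0.001],"roll": 0},{"dp": [0.0025,0,0.0011],"roll": 0},{"dp": [0.0025,0,0.0012],"roll": 0},{"dp": [0,0,0],"roll": 0}], "grip": 0, "grip_force": 8}}

```text
clock: 21.52
ee_pos: [0.6204, -0.0798, 0.0932]
eef_rot: [3.137, -0.17, 0.0]
force: [-1.0, 0.1, -0.2]
gripper_width: 0.0361
finger_force: 8.0
```

>>> {"api": "drive_tool", "payload": {"targets": [{"dp": [0.002,0,0.0006],"roll": 0},{"dp": [0.002,0,0.0006],"roll": 0},{"dp": [0.0015,0,0.0004],"roll": 0},{"dp": [0,0,0],"roll": 0}]}}

```text
clock: 22.02
ee_pos: [0.6251, -0.0803, 0.0916]
eef_rot: [3.137, -0.17, -0.002]
force: [-4.3, 0.4, 3.2]
gripper_width: 0.0359
finger_force: 8.0
```

```bash
python3 - <<'E'
from h import *
plan([(*(stand(ST)([[-.014,-.095,.060]])[0]+[0,0,.003]),-6.2,.002)])
E
```

```text
t 22.02 p [ 0.6251 -0.0803  0.0916] yaw -6.2 w 0.0359 F [-4.3  0.4  3.2] q7 -1.77
2 x [-0.0009, 0.0001, 0.0015]
```

>>> {"api": "drive_tool", "payload": {"targets": [{"dp": [-0.0005,0,0.001],"roll": 0},{"dp": [0,0,0.001],"roll": 0},{"dp": [0.0005,0,0.001],"roll": 0},{"dp": [0.001,0,0.001],"roll": 0},{"dp": [0,0,0],"roll": 0}]}}

```text
clock: 22.65
ee_pos: [0.6253, -0.0804, 0.0882]
eef_rot: [3.137, -0.17, -0.004]
force: [-11.1, 1.4, 12.2]
gripper_width: 0.0357
finger_force: 13.1
```

Both contacts are firm at the expected height, so I release.

>>> {"api": "drive_tool", "payload": {"targets": [{"dp": [-0.001,0,-0.001],"roll": 0},{"dp": [0,0,0],"roll": 0},{"dp": [0,0,0],"roll": 0}], "grip": 0.07}}

```text
clock: 23.02
ee_pos: [0.6251, -0.0797, 0.0884]
eef_rot: [-3.136, 0.169, 0.002]
force: [-5.0, 2.4, 0.5]
gripper_width: 0.0616
finger_force: 2.7
```

>>> {"api": "drive_tool", "payload": {"targets": [{"dp": [0,0,-0.03],"roll": 0},{"dp": [0,0,-0.05],"roll": 0},{"dp": [0,0,-0.05],"roll": 0},{"dp": [-0.05,0,0],"roll": 0},{"dp": [-0.05,0,0],"roll": 0},{"dp": [-0.05,0.05,0],"roll": 0},{"dp": [0,0.05,0],"roll": 0},{"dp": [0,0.05,0],"roll": 0}]}}

```text
clock: 24.02
ee_pos: [0.4672, -0.21, 0.2196]
eef_rot: [3.136, -0.169, 0.005]
force: [0.9, -0.1, -0.1]
gripper_width: 0.0704
finger_force: 0.0
```

```bash
python3 - <<'E'
from h import *
from cell import capture
import pickle
d={n:capture(n) for n in('side','top')}
pickle.dump(d,open('cap2.pkl','wb'))
S=d['side'];T=d['top']
np.set_printoptions(precision=4,suppress=True)
for n,P in(('short',[-.014,-.095,.07]),('tall',[-.014,.095,.11])):
    X=stand(ST)([P])[0];print(n,X,proj(S,X),proj(T,X))
for c,n in((T,'top'),(S,'side')):
    h=cv2.cvtColor(c['frame'],cv2.COLOR_BGR2HSV);m=cv2.inRange(h,(8,70,90),(30,255,255))
    k,_,st,ce=cv2.connectedComponentsWithStats(m)
    print(n,[(np.round(ce[i],1).tolist(),int(st[i,4])) for i in range(1,k) if 5<st[i,4]<60 and ce[i][0]<470 and ce[i][1]<300])
r=lambda c,y,x:cv2.resize(c['frame'][y:y+120,x:x+200],None,fx=2.5,fy=2.5,interpolation=cv2.INTER_CUBIC)
cv2.imwrite('pics/s3.png',np.vstack([r(S,180,160),cv2.resize(T['frame'][160:290,90:310],(500,295))]))
plan([])
E
```

```text
short [ 0.6259 -0.0806  0.0952] [[263.0035 188.4771]] [[286.0702 181.719 ]]
tall [0.6566 0.1072 0.1339] [[197.4533 212.7973]] [[215.1055 165.5818]]
top [([214.5, 165.0], 26), ([285.6, 181.8], 23), ([438.7, 228.6], 27)]
side [([355.1, 76.0], 14), ([363.7, 78.5], 6), ([376.1, 78.5], 11), ([380.0, 140.2], 13), ([262.4, 187.9], 17), ([196.5, 211.8], 25)]
t 24.12 p [ 0.4662 -0.2149  0.2191] yaw -6.7 w 0.0697 F [ 0.2  0.8 -0.9] q7 -1.42
```

View pics/s3.png

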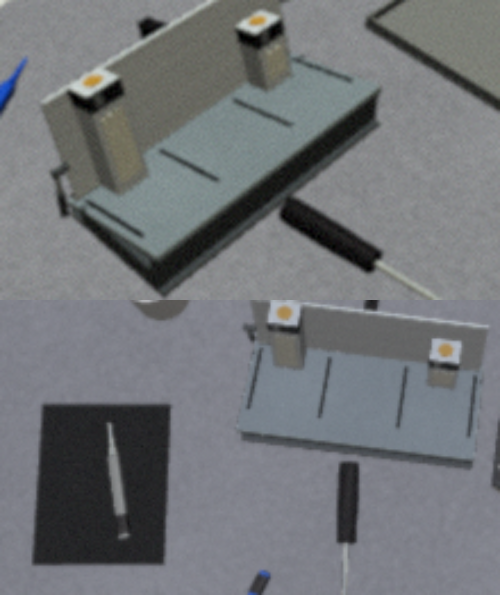

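Both brass contacts are within about 1 px of where they should be, so both modules are seated. The probe has not moved: in the lower view its tip is at (109,424) and its rear at (124,537).

```bash
python3 - <<'E'
from h import *
plan([(.44,-.05,.22,-6.2),(.451,.3174,.15,10.7)])
E
```

```text
t 24.12 p [ 0.4662 -0.2149  0.2191] yaw -6.7 w 0.0697 F [ 0.2  0.8 -0.9] q7 -1.42
3 x [-0.015, -0.0536, -0.0003] | 1 x roll -0.46
7 x [-0.0041, -0.0523, 0.01] | 2 x roll -8.45
```

>>> {"api": "drive_tool", "payload": {"targets": [{"dp": [-0.015,-0.0536,0],"roll": 0},{"dp": [-0.015,-0.0536,0],"roll": 0},{"dp": [-0.015,-0.0536,0],"roll": 0},{"dp": [-0.0041,-0.0523,0.01],"roll": 0},{"dp": [-0.0041,-0.0523,0.01],"roll": 0},{"dp": [-0.0041,-0.0523,0.01],"roll": 0},{"dp": [-0.0041,-0.0523,0.01],"roll": 0},{"dp": [-0.0041,-0.0523,0.01],"roll": 0}], "grip": 0.05}}

```text
clock: 25.12
ee_pos: [0.448, 0.2213, 0.1688]
eef_rot: [-3.135, 0.17, -0.004]
force: [1.8, 0.3, 0.1]
gripper_width: 0.0501
finger_force: 0.0
```

>>> {"api": "drive_tool", "payload": {"targets": [{"dp": [-0.0041,-0.0523,0.01],"roll": 0},{"dp": [-0.0041,-0.0523,0.01],"roll": 0},{"dp": [0,0,0],"roll": -8.7},{"dp": [0,0,0],"roll": -8.7},{"dp": [0,0,0],"roll": 0},{"dp": [0,0,0],"roll": 0}]}}

```text
clock: 25.88
ee_pos: [0.4506, 0.3239, 0.1488]
eef_rot: [-3.127, -0.301, -0.001]
force: [0.4, -0.5, 0.1]
gripper_width: 0.0496
finger_force: 0.0
```

```bash
python3 - <<'E'
from h import *
from cell import capture
import pickle
c=capture('wrist');pickle.dump(c,open('w4.pkl','wb'))
cv2.imwrite('pics/w4.png',cv2.resize(c['frame'][40:320,120:460],None,fx=2,fy=2))
plan([(.451,.3174,.0265,10.7)])
np.set_printoptions(precision=4,suppress=True)
print(fproj(c,[[.5479,.3356,.009],[.4062,.3089,.009],[.451,.3174,.016]])*2-[240,80])
E
```

```text
t 25.93 p [0.4506 0.3237 0.1489] yaw 11.0 w 0.0500 F [ 0.6 -0.2 -0. ] q7 -2.35
3 x [-0.0003, 0.0021, 0.0408] | 1 x roll 0.32
[[341.8384 102.9946]
 [337.8489 421.7502]
 [339.4417 333.6212]]
```

View pics/w4.png

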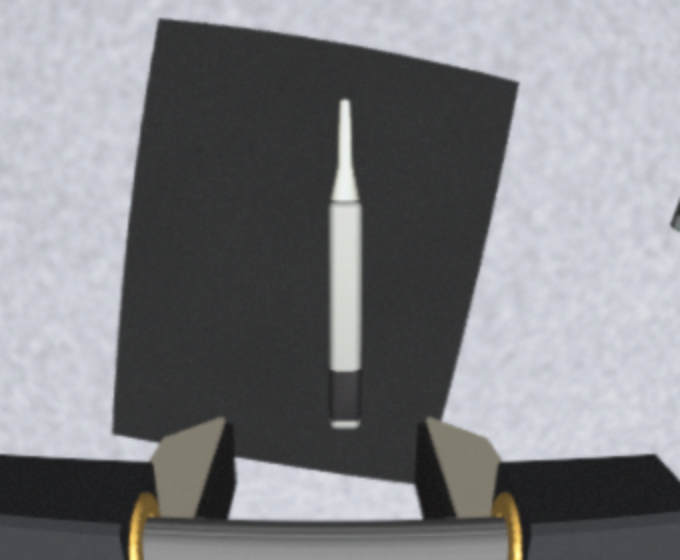

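The probe lies straight along the tool's x. Its tip is at (345,100) and rear at (345,425), matching the prediction to about 1 mm.

>>> {"api": "drive_tool", "payload": {"targets": [{"dp": [0,0.0021,0.04],"roll": 0.3},{"dp": [0,0.0021,0.04],"roll": 0},{"dp": [0,0.0024,0.03],"roll": 0},{"dp": [0,0,0.008],"roll": 0},{"dp": [0,0,0.004],"roll": 0},{"dp": [0,0,0],"roll": 0}]}}

```text
clock: 26.68
ee_pos: [0.452, 0.3178, 0.0276]
eef_rot: [-3.127, -0.298, -0.002]
force: [0.4, 0.0, 0.7]
gripper_width: 0.0498
finger_force: 0.0
```

>>> {"api": "drive_tool", "payload": {"targets": [{"dp": [0,0,0],"roll": 0},{"dp": [0,0,0],"roll": 0},{"dp": [0,0,0],"roll": 0},{"dp": [0,0,0],"roll": 0},{"dp": [0,0,0],"roll": 0}], "grip": 0, "grip_force": 50}}

```text
clock: 27.3
ee_pos: [0.4516, 0.3171, 0.0268]
eef_rot: [3.127, 0.298, 0.0]
force: [0.7, 0.1, 2.1]
gripper_width: 0.0132
finger_force: 50.0
```

>>> {"api": "drive_tool", "payload": {"targets": [{"dp": [0,0,-0.03],"roll": 0},{"dp": [0,0,-0.05],"roll": 0},{"dp": [0,0,-0.06],"roll": 0},{"dp": [0,0,-0.06],"roll": 0},{"dp": [0,0,0],"roll": 0}]}}

```text
clock: 27.92
ee_pos: [0.4533, 0.3192, 0.2315]
eef_rot: [-3.123, -0.298, -0.012]
force: [1.2, -0.6, -2.1]
gripper_width: 0.0139
finger_force: 50.0
```

```bash
python3 - <<'E'
from h import *
plan([(.45,0,.22,10.7),(.6154,-.1785,.22,83.8),(.6154,-.1785,.125,83.8)])
E
```

```text
t 27.93 p [0.4533 0.3192 0.2315] yaw 10.9 w 0.0139 F [ 1.2 -0.6 -2.1] q7 -2.29
6 x [-0.0106, 0.0521, 0.0019] 
4 x [0.0323, 0.0515, -0.0] | 7 x roll -10.44
2 x [0.0, 0.0, 0.0475]
```

>>> {"api": "drive_tool", "payload": {"targets": [{"dp": [-0.0106,0.0521,0.001],"roll": 0},{"dp": [-0.0106,0.0521,0.001],"roll": 0},{"dp": [-0.0106,0.0521,0.001],"roll": 0},{"dp": [-0.0106,0.0521,0.001],"roll": 0},{"dp": [-0.0106,0.0521,0.001],"roll": 0},{"dp": [-0.0106,0.0521,0.001],"roll": 0},{"dp": [0.0323,0.0515,0],"roll": 0},{"dp": [0.0323,0.0515,0],"roll": 0}]}}

```text
clock: 28.92
ee_pos: [0.5314, -0.0925, 0.22]
eef_rot: [3.127, 0.298, -0.001]
force: [0.8, 1.1, 1.4]
gripper_width: 0.0135
finger_force: 50.0
```

>>> {"api": "drive_tool", "payload": {"targets": [{"dp": [0.0323,0.0515,0],"roll": 0},{"dp": [0.0323,0.0515,0],"roll": 0},{"dp": [0,0,0],"roll": -10.4},{"dp": [0,0,0],"roll": -10.4},{"dp": [0,0,0],"roll": -10.4},{"dp": [0,0,0],"roll": -10.4},{"dp": [0,0,0],"roll": -10.4},{"dp": [0,0,0],"roll": -10.4}]}}

```text
clock: 29.92
ee_pos: [0.6135, -0.1795, 0.2192]
eef_rot: [-2.513, -1.882, 0.002]
force: [0.3, 0.1, -0.1]
gripper_width: 0.0134
finger_force: 50.0
```

>>> {"api": "drive_tool", "payload": {"targets": [{"dp": [0,0,0],"roll": -10.4},{"dp": [0,0,0],"roll": 0},{"dp": [0,0,0],"roll": 0}]}}

```text
clock: 30.3
ee_pos: [0.6138, -0.1796, 0.22]
eef_rot: [-2.344, -2.091, 0.001]
force: [0.4, 0.5, -1.0]
gripper_width: 0.0135
finger_force: 50.0
```

```bash
python3 - <<'E'
from h import *
plan([(.6154,-.1785,.135,83.8)])
E
```

```text
t 30.30 p [ 0.6138 -0.1796  0.22  ] yaw 83.5 w 0.0135 F [ 0.4  0.5 -1. ] q7 -0.19
2 x [0.0007, 0.0007, 0.0425] | 1 x roll -0.33
```

>>> {"api": "drive_tool", "payload": {"targets": [{"dp": [0.0007,0.0007,0.046],"roll": -0.3},{"dp": [0.0007,0.0007,0.046],"roll": 0},{"dp": [0,0,0],"roll": 0},{"dp": [0,0,0],"roll": 0}]}}

```text
clock: 30.8
ee_pos: [0.6165, -0.1782, 0.1303]
eef_rot: [2.335, 2.1, 0.002]
force: [0.7, -0.4, -0.1]
gripper_width: 0.0135
finger_force: 50.0
```

```bash
python3 - <<'E'
from h import *
from cell import capture
plan([])
c=capture('side');w=capture('wrist');t=capture('top')
np.set_printoptions(precision=1,suppress=True)
p,y,_=pose();tip=p+[.0985*np.cos(y),.0985*np.sin(y),-.0178];con=np.array([.6259,-.0806,.0952]);print(tip)
f=lambda q,o,k:(q-o)*k
print('side',f(proj(c,[tip,con]),[220,150],7),'top',f(proj(t,[tip,con]),[250,160],6))
a=cv2.resize(c['frame'][150:220,220:330],None,fx=7,fy=7,interpolation=cv2.INTER_CUBIC)
b=cv2.resize(t['frame'][160:200,250:360],None,fx=7,fy=7*.75,interpolation=cv2.INTER_CUBIC)[:110*7]
cv2.imwrite('pics/s5.png',a)
cv2.imwrite('pics/t5.png',cv2.resize(t['frame'][150:230,250:360],None,fx=6,fy=6,interpolation=cv2.INTER_CUBIC))
E
```

```text
t 30.80 p [ 0.6165 -0.1782  0.1303] yaw 83.9 w 0.0135 F [ 0.7 -0.4 -0.1] q7 -0.23
[ 0.6 -0.1  0.1]
side [[297.7 228.3]
 [301.1 269.4]] top [[217.7 117.4]
 [216.5 130.3]]
```

View pics/s5.png

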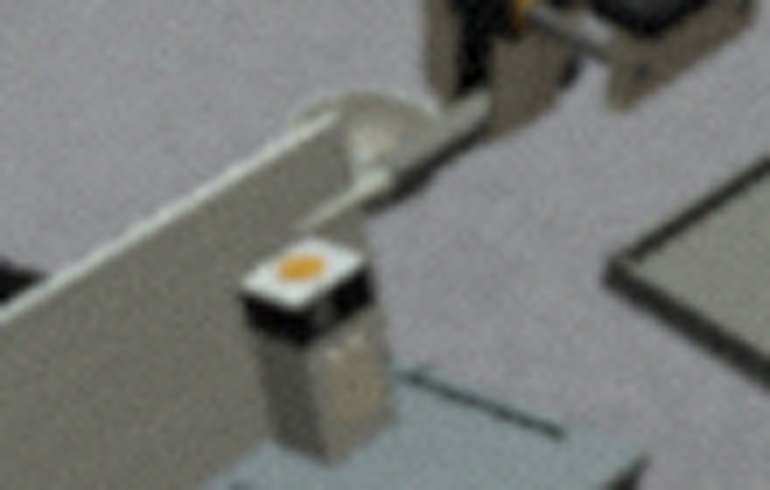

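The tip is at (303,222), right above the brass at (301,268), and the probe is level. I lower it slowly.

>>> {"api": "drive_tool", "payload": {"targets": [{"dp": [0,0,0.006],"roll": 0},{"dp": [0,0,0.004],"roll": 0},{"dp": [0,0,0.002],"roll": 0},{"dp": [0,0,0.002],"roll": 0},{"dp": [0,0,0],"roll": 0}]}}

```text
clock: 31.58
ee_pos: [0.6157, -0.1784, 0.1148]
eef_rot: [2.335, 2.102, 0.0]
force: [-1.5, -1.0, 2.5]
gripper_width: 0.0137
finger_force: 50.0
```

>>> {"api": "drive_tool", "payload": {"targets": [{"dp": [0,0,0.001],"roll": 0},{"dp": [0,0,0.001],"roll": 0},{"dp": [0,0,0],"roll": 0}]}}

```text
clock: 31.95
ee_pos: [0.6159, -0.1784, 0.113]
eef_rot: [2.334, 2.102, 0.001]
force: [-0.3, -1.2, 4.0]
gripper_width: 0.0134
finger_force: 50.0
```

>>> {"api": "drive_tool", "payload": {"targets": [{"dp": [0,0,0.0005],"roll": 0},{"dp": [0,0,0],"roll": 0},{"dp": [0,0,0],"roll": 0},{"dp": [0,0,0],"roll": 0},{"dp": [0,0,0],"roll": 0},{"dp": [0,0,0],"roll": 0},{"dp": [0,0,0],"roll": 0},{"dp": [0,0,0],"roll": 0}]}}

```text
clock: 32.95
ee_pos: [0.6158, -0.1784, 0.1124]
eef_rot: [2.334, 2.102, 0.0]
force: [-1.2, -0.4, 5.7]
gripper_width: 0.0133
finger_force: 50.0
```

```bash
python3 - <<'E'
from h import *
from cell import capture
c=capture('side');t=capture('top')
a=cv2.resize(c['frame'][155:215,225:305],None,fx=7,fy=7,interpolation=cv2.INTER_CUBIC)
b=cv2.resize(t['frame'][165:195,255:335],None,fx=7,fy=6,interpolation=cv2.INTER_CUBIC)
cv2.imwrite('pics/s6.png',np.vstack([a,b]));plan([])
E
```

```text
t 33.05 p [ 0.6158 -0.1785  0.1124] yaw 84.0 w 0.0132 F [-0.2 -0.9  5.5] q7 -0.24
```

View pics/s6.png

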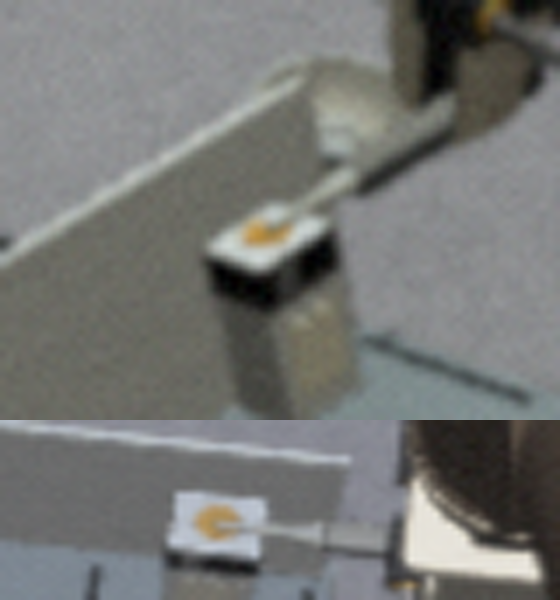

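Top view: the tip is on the brass at (220,525), with the disc centre at (216,522). As insurance against the needle resting on the module's edge, I'll repeat the touch turned 4°, which points the tip slightly down onto the tilted face.

>>> {"api": "drive_tool", "payload": {"targets": [{"dp": [0,0,-0.005],"roll": 0},{"dp": [0,0,-0.003],"roll": 0},{"dp": [0.0003,0.0069,0],"roll": -4},{"dp": [0,0,0],"roll": 0},{"dp": [0,0,0.003],"roll": 0},{"dp": [0,0,0.002],"roll": 0},{"dp": [0,0,0.001],"roll": 0},{"dp": [0,0,0],"roll": 0}]}}

```text
clock: 34.05
ee_pos: [0.6225, -0.1788, 0.1143]
eef_rot: [2.26, 2.182, -0.0]
force: [-0.7, 0.2, 1.4]
gripper_width: 0.0134
finger_force: 50.0
```

>>> {"api": "drive_tool", "payload": {"targets": [{"dp": [0,0,0.0005],"roll": 0},{"dp": [0,0,0],"roll": 0},{"dp": [0,0,0],"roll": 0}]}}

```text
clock: 34.42
ee_pos: [0.6226, -0.1788, 0.1139]
eef_rot: [2.26, 2.182, 0.0]
force: [0.5, -0.3, 2.7]
gripper_width: 0.0136
finger_force: 50.0
```

Light contact. I hold it, then lift clear.

>>> {"api": "drive_tool", "payload": {"targets": [{"dp": [0,0,0.0004],"roll": 0},{"dp": [0,0,0],"roll": 0},{"dp": [0,0,0],"roll": 0},{"dp": [0,0,0],"roll": 0},{"dp": [0,0,0],"roll": 0},{"dp": [0,0,0],"roll": 0},{"dp": [0,0,0],"roll": 0},{"dp": [0,0,0],"roll": 0}]}}

```text
clock: 35.42
ee_pos: [0.6225, -0.1788, 0.1134]
eef_rot: [2.26, 2.182, 0.0]
force: [-0.7, 0.1, 2.7]
gripper_width: 0.0134
finger_force: 50.0
```

>>> {"api": "drive_tool", "payload": {"targets": [{"dp": [0,0,-0.01],"roll": 0},{"dp": [0,0,-0.05],"roll": 0},{"dp": [0,0,-0.05],"roll": 0},{"dp": [0,0,0],"roll": 0}]}}

```text
clock: 35.92
ee_pos: [0.6247, -0.1786, 0.2283]
eef_rot: [2.255, 2.178, 0.007]
force: [0.3, -0.0, -1.0]
gripper_width: 0.0133
finger_force: 50.0
```

```bash
python3 - <<'E'
from h import *
con=np.array([.6566,.1072,.1339]);y=np.radians(173.8)
g=con-np.array([.0985*np.cos(y),.0985*np.sin(y),0])+[0,0,.0178]
print(g);plan([(g[0],g[1]-.0,.24,173.8),(g[0],g[1],g[2]+.02,173.8)])
E
```

```text
[0.75452387 0.09656206 0.1517    ]
t 35.92 p [ 0.6247 -0.1786  0.2283] yaw 88.0 w 0.0133 F [ 0.3 -0.  -1. ] q7 -0.12
6 x [0.0466, 0.02, -0.002] | 9 x roll -9.53
2 x [0.0, 0.0, 0.0342]
```

>>> {"api": "drive_tool", "payload": {"targets": [{"dp": [0.0466,0.02,-0.002],"roll": 0},{"dp": [0.0466,0.02,-0.002],"roll": 0},{"dp": [0.0466,0.02,-0.002],"roll": 0},{"dp": [0.0466,0.02,-0.002],"roll": 0},{"dp": [0.0466,0.02,-0.002],"roll": 0},{"dp": [0.0466,0.02,-0.002],"roll": 0},{"dp": [0,0,0],"roll": -9.53},{"dp": [0,0,0],"roll": -9.53}]}}

```text
clock: 36.92
ee_pos: [0.7516, 0.0976, 0.2338]
eef_rot: [-1.857, -2.532, 0.003]
force: [0.7, -0.1, -0.3]
gripper_width: 0.0133
finger_force: 50.0
```

>>> {"api": "drive_tool", "payload": {"targets": [{"dp": [0,0,0],"roll": -9.53},{"dp": [0,0,0],"roll": -9.53},{"dp": [0,0,0],"roll": -9.53},{"dp": [0,0,0],"roll": -9.53},{"dp": [0,0,0],"roll": -9.53},{"dp": [0,0,0],"roll": -9.53},{"dp": [0,0,0],"roll": -9.53},{"dp": [0,0,0],"roll": 0}]}}

```text
clock: 37.92
ee_pos: [0.7518, 0.0962, 0.2341]
eef_rot: [-0.172, -3.135, 0.0]
force: [1.0, -0.4, -0.7]
gripper_width: 0.0132
finger_force: 50.0
```

```bash
python3 - <<'E'
from h import *
g=(.7545,.0966)
plan([(*g,.1717,173.8)])
E
```

```text
t 37.92 p [0.7518 0.0962 0.2341] yaw 173.7 w 0.0132 F [ 1.  -0.4 -0.7] q7 0.88
2 x [-0.0013, 0.0004, 0.0312]
```

>>> {"api": "drive_tool", "payload": {"targets": [{"dp": [-0.0013,0.0004,0.0312],"roll": 0},{"dp": [-0.0013,0.0004,0.0312],"roll": 0},{"dp": [0,0,0.007],"roll": 0},{"dp": [0,0,0.005],"roll": 0},{"dp": [0,0,0],"roll": 0},{"dp": [0,0,0],"roll": 0}]}}

```text
clock: 38.67
ee_pos: [0.7552, 0.0972, 0.1621]
eef_rot: [0.171, 3.136, 0.001]
force: [0.6, 0.3, -0.4]
gripper_width: 0.0138
finger_force: 50.0
```

```bash
python3 - <<'E'
from h import *
from cell import capture
c=capture('side');t=capture('top')
np.set_printoptions(precision=1,suppress=True)
p,y,_=pose();tip=p+[.0985*np.cos(y),.0985*np.sin(y),-.0178];con=np.array([.6566,.1072,.1339]);print((tip-con)*1000)
print((proj(c,[tip,con])-[160,180])*7,(proj(t,[tip,con])-[175,145])*7+[0,420])
a=cv2.resize(c['frame'][180:240,160:240],None,fx=7,fy=7,interpolation=cv2.INTER_CUBIC)
b=cv2.resize(t['frame'][145:170,175:255],None,fx=7,fy=7,interpolation=cv2.INTER_CUBIC)
cv2.imwrite('pics/s7.png',np.vstack([a,b]));plan([])
E
```

```text
[ 0.6  0.6 10.1]
[[255.5 205.5]
 [262.2 229.5]] [[276.1 554.8]
 [280.8 564. ]]
t 38.77 p [0.8 0.1 0.2] yaw 173.8 w 0.0132 F [ 0.1 -0.4 -0.1] q7 0.85
```

View pics/s7.png

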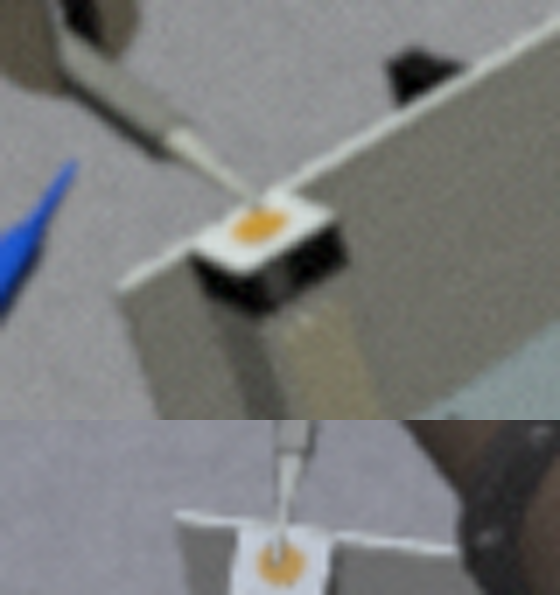

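The tip is at (262,205) in the side view, directly above the brass at (260,226), and the top view agrees. I lower 10 mm slowly.

>>> {"api": "drive_tool", "payload": {"targets": [{"dp": [0,0,0.004],"roll": 0},{"dp": [0,0,0.003],"roll": 0},{"dp": [0,0,0.001],"roll": 0},{"dp": [0,0,0.001],"roll": 0},{"dp": [0,0,0],"roll": 0}]}}

```text
clock: 39.4
ee_pos: [0.7548, 0.097, 0.152]
eef_rot: [0.171, 3.137, 0.0]
force: [0.0, -0.1, 1.6]
gripper_width: 0.0133
finger_force: 50.0
```

>>> {"api": "drive_tool", "payload": {"targets": [{"dp": [0,0,0.001],"roll": 0},{"dp": [0,0,0],"roll": 0}]}}

```text
clock: 39.65
ee_pos: [0.7548, 0.097, 0.1511]
eef_rot: [0.171, 3.137, 0.0]
force: [-0.7, -0.2, 2.5]
gripper_width: 0.0133
finger_force: 50.0
```

>>> {"api": "drive_tool", "payload": {"targets": [{"dp": [0,0,0.0003],"roll": 0},{"dp": [0,0,0],"roll": 0},{"dp": [0,0,0],"roll": 0},{"dp": [0,0,0],"roll": 0},{"dp": [0,0,0],"roll": 0},{"dp": [0,0,0],"roll": 0},{"dp": [0,0,0],"roll": 0},{"dp": [0,0,0],"roll": 0}]}}

```text
clock: 40.65
ee_pos: [0.7548, 0.0969, 0.1506]
eef_rot: [0.171, 3.137, -0.0]
force: [-0.0, 0.2, 3.8]
gripper_width: 0.0132
finger_force: 50.0
```

>>> {"api": "drive_tool", "payload": {"targets": [{"dp": [0,0,-0.01],"roll": 0},{"dp": [0,0,-0.05],"roll": 0},{"dp": [0,0,-0.04],"roll": 0},{"dp": [0,0,0],"roll": 0}]}}

```text
clock: 41.15
ee_pos: [0.756, 0.098, 0.2553]
eef_rot: [0.171, 3.131, 0.004]
force: [0.1, 0.3, -1.4]
gripper_width: 0.0137
finger_force: 50.0
```

```bash
python3 - <<'E'
from h import *
plan([(.52,.2,.25,173.8),(.450,.3354,.20,10.7),(.450,.3354,.035,10.7)])
E
```

```text
t 41.15 p [0.756  0.098  0.2553] yaw 173.8 w 0.0137 F [ 0.1  0.3 -1.4] q7 0.89
5 x [0.0491, 0.0151, 0.0011] 
3 x [0.0281, 0.0423, 0.0167] | 16 x roll 10.19
3 x [0.0, 0.0, 0.055]
```

>>> {"api": "drive_tool", "payload": {"targets": [{"dp": [0.0491,0.0151,0],"roll": 0},{"dp": [0.0491,0.0151,0],"roll": 0},{"dp": [0.0491,0.0151,0],"roll": 0},{"dp": [0.0491,0.0151,0],"roll": 0},{"dp": [0.0491,0.0151,0],"roll": 0},{"dp": [0.0281,0.0423,0.0167],"roll": 0},{"dp": [0.0281,0.0423,0.0167],"roll": 0},{"dp": [0.0281,0.0423,0.0167],"roll": 0}]}}

```text
clock: 42.15
ee_pos: [0.4481, 0.3345, 0.1996]
eef_rot: [0.172, 3.137, -0.001]
force: [0.2, 0.4, -0.6]
gripper_width: 0.0137
finger_force: 50.0
```

>>> {"api": "drive_tool", "payload": {"targets": [{"dp": [0,0,0],"roll": 10.2},{"dp": [0,0,0],"roll": 10.2},{"dp": [0,0,0],"roll": 10.2},{"dp": [0,0,0],"roll": 10.2},{"dp": [0,0,0],"roll": 10.2},{"dp": [0,0,0],"roll": 10.2},{"dp": [0,0,0],"roll": 10.2},{"dp": [0,0,0],"roll": 10.2}]}}

```text
clock: 43.15
ee_pos: [0.4486, 0.3334, 0.1999]
eef_rot: [2.185, 2.257, -0.002]
force: [-0.3, -0.2, -0.2]
gripper_width: 0.0136
finger_force: 50.0
```

>>> {"api": "drive_tool", "payload": {"targets": [{"dp": [0,0,0],"roll": 10.2},{"dp": [0,0,0],"roll": 10.2},{"dp": [0,0,0],"roll": 10.2},{"dp": [0,0,0],"roll": 10.2},{"dp": [0,0,0],"roll": 10.2},{"dp": [0,0,0],"roll": 10.2},{"dp": [0,0,0],"roll": 10.2},{"dp": [0,0,0],"roll": 10.2}]}}

```text
clock: 44.15
ee_pos: [0.4486, 0.3335, 0.1999]
eef_rot: [3.128, 0.28, -0.001]
force: [-0.5, 0.3, -0.3]
gripper_width: 0.0134
finger_force: 50.0
```

```bash
python3 - <<'E'
from h import *
plan([(.450,.3354,.04,10.7),(.450,.3354,.0268,10.7,.003)])
E
```

```text
t 44.15 p [0.4486 0.3335 0.1999] yaw 10.2 w 0.0134 F [-0.5  0.3 -0.3] q7 -2.26
3 x [0.0006, -0.0005, 0.0533] | 1 x roll -0.46
5 x [0.0, 0.0, 0.0026]
```

>>> {"api": "drive_tool", "payload": {"targets": [{"dp": [0.0006,-0.0005,0.0533],"roll": 0},{"dp": [0.0006,-0.0005,0.0533],"roll": 0},{"dp": [0.0006,-0.0005,0.0513],"roll": 0},{"dp": [0,0,0.006],"roll": 0},{"dp": [0,0,0.004],"roll": 0},{"dp": [0,0,0.003],"roll": 0},{"dp": [0,0,0.002],"roll": 0},{"dp": [0,0,0],"roll": 0}]}}

```text
clock: 45.15
ee_pos: [0.4507, 0.3359, 0.0284]
eef_rot: [-3.128, -0.289, -0.002]
force: [-0.6, -0.9, -0.4]
gripper_width: 0.0135
finger_force: 50.0
```

>>> {"api": "drive_tool", "payload": {"targets": [{"dp": [0,0,0.001],"roll": 0},{"dp": [0,0,0.0005],"roll": 0},{"dp": [0,0,0],"roll": 0}]}}

```text
clock: 45.52
ee_pos: [0.4507, 0.336, 0.0268]
eef_rot: [-3.128, -0.289, -0.001]
force: [-0.4, -1.8, 6.5]
gripper_width: 0.0133
finger_force: 50.0
```

>>> {"api": "drive_tool", "payload": {"targets": [{"dp": [0,0,0],"roll": 0},{"dp": [0,0,0],"roll": 0},{"dp": [0,0,0],"roll": 0}], "grip": 0.05}}

```text
clock: 45.9
ee_pos: [0.4503, 0.3357, 0.026]
eef_rot: [3.128, 0.29, -0.0]
force: [0.1, -0.1, 1.6]
gripper_width: 0.0387
finger_force: 0.0
```

>>> {"api": "drive_tool", "payload": {"targets": [{"dp": [0,0,-0.03],"roll": 0},{"dp": [0,0,-0.05],"roll": 0},{"dp": [0,0,-0.05],"roll": 0},{"dp": [0,0,-0.05],"roll": 0},{"dp": [0,0,-0.04],"roll": 0},{"dp": [0,0,0],"roll": 0}]}}

```text
clock: 46.65
ee_pos: [0.4516, 0.337, 0.2494]
eef_rot: [-3.125, -0.289, -0.008]
force: [0.3, -0.1, -0.2]
gripper_width: 0.0497
finger_force: 0.0
```

```bash
python3 - <<'E'
from h import *
from cell import capture
import pickle
c=capture('wrist');s=capture('side')
cv2.imwrite('pics/w8.png',np.hstack([cv2.resize(c['frame'],(450,338)),cv2.resize(s['frame'][300:420,100:260],(450,338))]))
con=np.array([.6566,.1072,0])
g=stand(ST)([[-.014,.095,.0815]])[0]
plan([(g[0]-.002,g[1],.25,-6.2),(g[0],g[1],g[2]+.003,-6.2)])
E
```

```text
t 46.75 p [0.4503 0.3355 0.2459] yaw 10.6 w 0.0502 F [-0.4  0.4 -0.1] q7 -2.24
5 x [0.0304, 0.0519, -0.0008] | 2 x roll 8.38
3 x [0.0007, -0.0001, 0.0469]
```

View pics/w8.png

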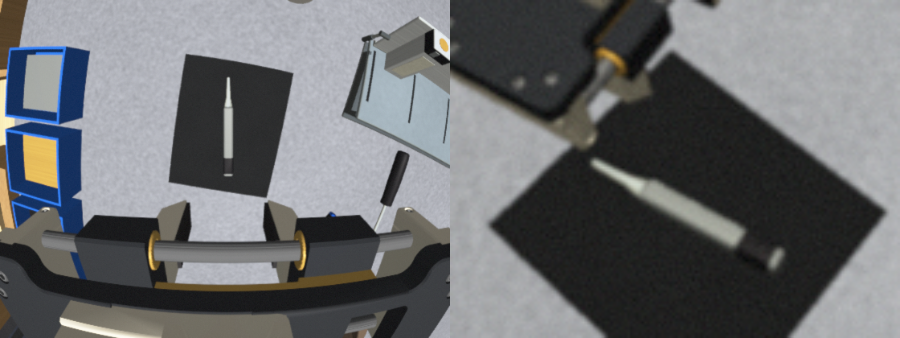

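The probe lies flat in the middle of the mat, with margins on every side. Now the tall module goes back.

>>> {"api": "drive_tool", "payload": {"targets": [{"dp": [0.0304,0.0519,-0.002],"roll": 0},{"dp": [0.0304,0.0519,-0.002],"roll": 0},{"dp": [0.0304,0.0519,-0.002],"roll": 0},{"dp": [0.0304,0.0519,-0.002],"roll": 0},{"dp": [0.0304,0.0519,-0.002],"roll": 0},{"dp": [0,0,0],"roll": 8.4},{"dp": [0,0,0],"roll": 8.4},{"dp": [0,0,0],"roll": 0}], "grip": 0.07}}

```text
clock: 47.75
ee_pos: [0.6467, 0.1083, 0.2541]
eef_rot: [3.136, -0.169, -0.005]
force: [0.3, -0.3, -0.7]
gripper_width: 0.0699
finger_force: 0.0
```

```bash
python3 - <<'E'
from h import *
plan([(.6515,.1085,.1085,-6.2)])
E
```

```text
t 47.75 p [0.6467 0.1083 0.2541] yaw -6.2 w 0.0699 F [ 0.3 -0.3 -0.7] q7 -1.99
3 x [0.0016, -0.0002, 0.0485]
```

>>> {"api": "drive_tool", "payload": {"targets": [{"dp": [0.0016,0,0.0485],"roll": 0},{"dp": [0.0016,0,0.0485],"roll": 0},{"dp": [0.0014,0,0.04],"roll": 0},{"dp": [0,0,0.0085],"roll": 0},{"dp": [0,0,0],"roll": 0}]}}

```text
clock: 48.38
ee_pos: [0.6519, 0.1082, 0.1107]
eef_rot: [3.137, -0.168, -0.001]
force: [-0.1, 0.3, -0.3]
gripper_width: 0.0701
finger_force: 0.4
```

>>> {"api": "drive_tool", "payload": {"targets": [{"dp": [0,0,0],"roll": 0},{"dp": [0,0,0],"roll": 0},{"dp": [0,0,0],"roll": 0},{"dp": [0,0,0],"roll": 0}], "grip": 0, "grip_force": 25}}

```text
clock: 48.88
ee_pos: [0.6523, 0.108, 0.1111]
eef_rot: [-3.137, 0.171, -0.001]
force: [-1.9, -0.4, 2.3]
gripper_width: 0.0362
finger_force: 25.5
```

>>> {"api": "drive_tool", "payload": {"targets": [{"dp": [-0.002,0,-0.01],"roll": 0},{"dp": [-0.005,0,-0.04],"roll": 0},{"dp": [-0.005,0,-0.05],"roll": 0},{"dp": [0,0,-0.03],"roll": 0},{"dp": [0,0,0],"roll": 0}]}}

```text
clock: 49.5
ee_pos: [0.6416, 0.1099, 0.244]
eef_rot: [-3.135, 0.17, -0.009]
force: [0.7, 1.1, -1.2]
gripper_width: 0.036
finger_force: 25.0
```

```bash
python3 - <<'E'
from h import *
u=np.array([np.cos(-.108),np.sin(-.108)]);s=np.array([.52,-.31])+.0213*u;print(s)
plan([(*s,.22,-6.2),(*s,.0891+.015,-6.2)])
E
```

```text
[ 0.5411759  -0.31229593]
t 49.50 p [0.6416 0.1099 0.244 ] yaw -6.2 w 0.0360 F [ 0.7  1.1 -1.2] q7 -2.00
8 x [-0.0068, 0.0538, 0.003] 
3 x [0.0, -0.0, 0.0386]
```

>>> {"api": "drive_tool", "payload": {"targets": [{"dp": [-0.0068,0.0538,0.003],"roll": 0},{"dp": [-0.0068,0.0538,0.003],"roll": 0},{"dp": [-0.0068,0.0538,0.003],"roll": 0},{"dp": [-0.0068,0.0538,0.003],"roll": 0},{"dp": [-0.0068,0.0538,0.003],"roll": 0},{"dp": [-0.0068,0.0538,0.003],"roll": 0},{"dp": [-0.0068,0.0538,0.003],"roll": 0},{"dp": [-0.0068,0.0538,0.003],"roll": 0}]}}

```text
clock: 50.5
ee_pos: [0.5382, -0.3139, 0.2152]
eef_rot: [-3.136, 0.17, 0.002]
force: [1.0, 0.1, -1.6]
gripper_width: 0.0356
finger_force: 25.0
```

>>> {"api": "drive_tool", "payload": {"targets": [{"dp": [0,0,0],"roll": 0},{"dp": [0,0,0.05],"roll": 0},{"dp": [0,0,0.05],"roll": 0},{"dp": [0,0,0.01],"roll": 0},{"dp": [0,0,0.008],"roll": 0},{"dp": [0,0,0.004],"roll": 0},{"dp": [0,0,0],"roll": 0}]}}

```text
clock: 51.38
ee_pos: [0.54, -0.3129, 0.0957]
eef_rot: [3.136, -0.17, 0.003]
force: [0.5, -0.3, -2.2]
gripper_width: 0.0357
finger_force: 25.0
```

>>> {"api": "drive_tool", "payload": {"targets": [{"dp": [0,0,0.002],"roll": 0},{"dp": [0,0,0.0015],"roll": 0},{"dp": [0,0,0.001],"roll": 0},{"dp": [0,0,0.001],"roll": 0},{"dp": [0,0,0],"roll": 0}]}}

```text
clock: 52.0
ee_pos: [0.5401, -0.3129, 0.0909]
eef_rot: [3.136, -0.171, 0.003]
force: [-1.8, 2.0, 12.7]
gripper_width: 0.0359
finger_force: 25.0
```

>>> {"api": "drive_tool", "payload": {"targets": [{"dp": [-0.003,0,0],"roll": 0},{"dp": [-0.003,0,0],"roll": 0},{"dp": [-0.003,0,0],"roll": 0},{"dp": [-0.003,0,0],"roll": 0},{"dp": [-0.003,0,0.0003],"roll": 0},{"dp": [-0.003,0,0.0003],"roll": 0},{"dp": [-0.003,0,0.0004],"roll": 0},{"dp": [0,0,0],"roll": 0}], "grip": 0, "grip_force": 7}}

```text
clock: 53.0
ee_pos: [0.5176, -0.3104, 0.0877]
eef_rot: [-3.137, 0.171, 0.002]
force: [-0.3, 0.1, 1.7]
gripper_width: 0.036
finger_force: 7.0
```

```bash
python3 - <<'E'
from h import *
from cell import capture
plan([])
c=capture('side')
# vertical dark/bright edges of module: compare brass tri to upright prediction
p,y,_=pose()
h=cv2.cvtColor(c['frame'],cv2.COLOR_BGR2HSV);m=cv2.inRange(h,(8,70,90),(30,255,255))
k,_,st,ce=cv2.connectedComponentsWithStats(m)
print([(np.round(ce[i],1).tolist(),int(st[i,4])) for i in range(1,k) if 4<st[i,4]<80])
for d in(0,.05,.1,.26): print(d,proj(c,[p[0]+(.11-.084)*np.sin(d),p[1],p[2]-.003+(.11-.084)*np.cos(d)]))
E
```

```text
t 53.00 p [ 0.5176 -0.3104  0.0877] yaw -6.2 w 0.0360 F [-0.3  0.1  1.7] q7 -1.27
[([374.3, 55.9], 69), ([346.7, 109.1], 7), ([380.4, 140.3], 9), ([262.4, 187.8], 18), ([487.1, 326.9], 33), ([484.2, 341.5], 22), ([486.8, 354.7], 26), ([495.2, 371.9], 26), ([504.5, 382.8], 11), ([510.4, 386.8], 5), ([520.6, 396.2], 10), ([529.1, 399.5], 24), ([541.0, 404.1], 15), ([554.3, 405.2], 12), ([550.5, 407.8], 6)]
0 [[348.24329177 156.88297573]]
0.05 [[347.81462284 156.71746008]]
0.1 [[347.38413779 156.57256866]]
0.26 [[346.0075029  156.25112007]]
```

```bash
cat >> h.py <<'E'
def tiltfit(c,H,zg,zmax):
    """best tilt of the held box: H size, grasp axis zg above underside, compare edges below zmax"""
    from scipy.ndimage import map_coordinates
    p,y,_=pose();g=cv2.cvtColor(c['frame'],cv2.COLOR_BGR2GRAY).astype(float)
    gx=cv2.Sobel(cv2.GaussianBlur(g,(0,0),.8),cv2.CV_64F,1,0);gy=cv2.Sobel(cv2.GaussianBlur(g,(0,0),.8),cv2.CV_64F,0,1)
    out=[]
    for d in np.arange(-.15,.45,.03):
        for dz in (-.004,-.002,0,.002,.004):
            M=R.from_euler('zy',[y,d]).as_matrix();s=0
            for ex,ey in((-1,1),(1,1),(-1,-1)):
                q=np.c_[np.full(25,ex*.015),np.full(25,ey*.018),np.linspace(.004,zmax,25)-zg+dz]@M.T+p-[0,0,.003]
                uv=proj(c,q);t=uv[-1]-uv[0];t/=np.linalg.norm(t);n=[-t[1],t[0]]
                G=map_coordinates(gx,[uv[:,1],uv[:,0]],order=1)*n[0]+map_coordinates(gy,[uv[:,1],uv[:,0]],order=1)*n[1];s+=abs(G.mean())
            out.append((s,d,dz))
    out.sort(reverse=True);print('tilt',[tuple(np.round(o,3).tolist()) for o in out[:6]])
E
python3 - <<'E'
from h import *
from cell import capture
tiltfit(capture('side'),.11,.0815,.06)
E
```

```text
tilt [(254.082, 0.0, -0.002), (253.106, 0.0, -0.004), (251.528, 0.0, 0.0), (245.643, 0.0, 0.002), (239.494, -0.03, -0.002), (238.583, -0.03, -0.004)]
```

The fit puts the module at tilt 0, so it stands upright. I release it and go for the short one.

>>> {"api": "drive_tool", "payload": {"targets": [{"dp": [0,0,0],"roll": 0},{"dp": [0,0,0],"roll": 0},{"dp": [0,0,0],"roll": 0}], "grip": 0.07}}

```text
clock: 53.48
ee_pos: [0.5185, -0.3103, 0.088]
eef_rot: [-3.137, 0.17, 0.0]
force: [-0.2, -0.5, 0.1]
gripper_width: 0.0611
finger_force: 0.0
```

>>> {"api": "drive_tool", "payload": {"targets": [{"dp": [0,0,-0.03],"roll": 0},{"dp": [0,0,-0.05],"roll": 0},{"dp": [0,0,-0.05],"roll": 0},{"dp": [0,0,0],"roll": 0}]}}

```text
clock: 53.98
ee_pos: [0.5207, -0.3114, 0.2226]
eef_rot: [3.134, -0.171, 0.011]
force: [-0.1, -0.7, -0.1]
gripper_width: 0.0699
finger_force: 0.0
```

```bash
python3 - <<'E'
from h import *
from cell import capture
plan([(.6245,-.0802,.215,-6.2),(.6245,-.0802,.0895,-6.2)])
np.set_printoptions(precision=4,suppress=True)
c=capture('wrist');h=cv2.cvtColor(c['frame'],cv2.COLOR_BGR2HSV);m=cv2.inRange(h,(8,70,90),(30,255,255))
k,_,st,ce=cv2.connectedComponentsWithStats(m)
for i in range(1,k):
    if st[i,4]>100: print(ce[i],st[i,4],fatz(c,ce[i],.114))
s=capture('side');h=cv2.cvtColor(s['frame'],cv2.COLOR_BGR2HSV);m=cv2.inRange(h,(8,70,90),(30,255,255))
k,_,st,ce=cv2.connectedComponentsWithStats(m);print([(np.round(ce[i],1).tolist(),int(st[i,4])) for i in range(1,k) if 4<st[i,4]<80 and ce[i][1]<200],proj(s,[.5176,-.3104,.114]))
E
```

```text
t 53.98 p [ 0.5207 -0.3114  0.2226] yaw -6.2 w 0.0699 F [-0.1 -0.7 -0.1] q7 -1.26
5 x [0.0156, -0.0482, 0.0015] 
3 x [0.0, -0.0, 0.0418] 
[ 37.7622 131.25  ] 164 [ 0.6254 -0.0967  0.114 ]
[464.4222 194.1056] 180 [ 0.5227 -0.4723  0.114 ]
[280.9051 219.0434] 369 [ 0.518  -0.3104  0.114 ]
[423.2454 254.1899] 811 [ 0.4705 -0.4334  0.114 ]
[155.3756 312.736 ] 197 [ 0.4342 -0.1779  0.114 ]
[409.1913 312.5574] 183 [ 0.4074 -0.4242  0.114 ]
[([350.7, 51.1], 9), ([357.2, 54.0], 5), ([382.1, 54.0], 7), ([371.2, 55.5], 6), ([380.2, 140.1], 12), ([348.5, 155.5], 18), ([262.4, 187.9], 17)] [[348.4265 155.8699]]
```

The tall module stands in the tray; both cameras agree at (0.518, -0.310). Next, the short one.

>>> {"api": "drive_tool", "payload": {"targets": [{"dp": [0.0156,-0.0482,0],"roll": 0},{"dp": [0.0156,-0.0482,0],"roll": 0},{"dp": [0.0156,-0.0482,0],"roll": 0},{"dp": [0.0156,-0.0482,0],"roll": 0},{"dp": [0.0156,-0.0482,0],"roll": 0},{"dp": [0,0,0],"roll": 0},{"dp": [0,0,0.04],"roll": 0},{"dp": [0,0,0.03],"roll": 0}]}}

```text
clock: 55.08
ee_pos: [0.6207, -0.0802, 0.1455]
eef_rot: [3.136, -0.171, -0.005]
force: [0.6, 0.4, 0.1]
gripper_width: 0.0698
finger_force: 0.0
```

```bash
python3 - <<'E'
from h import *
plan([(.6248,-.0802,.0895,-6.2)])
E
```

```text
t 55.08 p [ 0.6207 -0.0802  0.1455] yaw -6.3 w 0.0698 F [0.6 0.4 0.1] q7 -1.70
2 x [0.0021, -0.0002, 0.028]
```

>>> {"api": "drive_tool", "payload": {"targets": [{"dp": [0.002,0,0.03],"roll": 0},{"dp": [0.002,0,0.018],"roll": 0},{"dp": [0,0,0.008],"roll": 0},{"dp": [0,0,0],"roll": 0},{"dp": [0,0,0],"roll": 0}]}}

```text
clock: 55.7
ee_pos: [0.6259, -0.0798, 0.0927]
eef_rot: [3.137, -0.171, -0.0]
force: [-3.8, -0.2, -1.0]
gripper_width: 0.0699
finger_force: 1.1
```

>>> {"api": "drive_tool", "payload": {"targets": [{"dp": [0,0,0],"roll": 0},{"dp": [0,0,0],"roll": 0},{"dp": [0,0,0],"roll": 0},{"dp": [0,0,0],"roll": 0}], "grip": 0, "grip_force": 25}}

```text
clock: 56.2
ee_pos: [0.626, -0.0797, 0.0922]
eef_rot: [3.137, -0.171, -0.0]
force: [-3.6, -0.3, 1.4]
gripper_width: 0.0358
finger_force: 26.3
```

>>> {"api": "drive_tool", "payload": {"targets": [{"dp": [-0.002,0,-0.01],"roll": 0},{"dp": [-0.005,0,-0.04],"roll": 0},{"dp": [-0.005,0,-0.05],"roll": 0},{"dp": [0,0,-0.05],"roll": 0},{"dp": [0,0,0],"roll": 0}]}}

```text
clock: 56.82
ee_pos: [0.6173, -0.0781, 0.2478]
eef_rot: [-3.137, 0.17, -0.017]
force: [0.4, 0.5, -0.6]
gripper_width: 0.0358
finger_force: 25.0
```

```bash
python3 - <<'E'
from h import *
# pivot about +x bottom edge: grip rel edge tilted (-15c+60.5s, 60.5c+15s)
a=.26;print(-15*np.cos(a)+60.5*np.sin(a),60.5*np.cos(a)+15*np.sin(a))
u=np.array([np.cos(-.108),np.sin(-.108)]);s=np.array([.435,-.31])+(.015+(-15*np.cos(a)+60.5*np.sin(a))/1000)*u;print(s)
plan([(*s,.22,-6.2),(*s,.085,-6.2)])
E
```

```text
1.057523717457686 62.322801955520376
[ 0.45096397 -0.31173084]
t 56.83 p [ 0.6173 -0.0781  0.2478] yaw -6.2 w 0.0358 F [ 0.4  0.5 -0.6] q7 -1.69
5 x [-0.028, 0.05, 0.0056] 
3 x [0.0, -0.0, 0.045]
```

>>> {"api": "drive_tool", "payload": {"targets": [{"dp": [-0.028,0.05,0.004],"roll": 0},{"dp": [-0.028,0.05,0.004],"roll": 0},{"dp": [-0.028,0.05,0.004],"roll": 0},{"dp": [-0.028,0.05,0.004],"roll": 0},{"dp": [-0.028,0.05,0.004],"roll": 0},{"dp": [0,0,0],"roll": 0},{"dp": [0,0,0],"roll": 0}]}}

```text
clock: 57.7
ee_pos: [0.4483, -0.3113, 0.222]
eef_rot: [-3.137, 0.171, -0.001]
force: [1.2, -0.4, -1.6]
gripper_width: 0.0355
finger_force: 25.0
```

>>> {"api": "drive_tool", "payload": {"targets": [{"dp": [0,0,0.05],"roll": 0},{"dp": [0,0,0.05],"roll": 0},{"dp": [0,0,0.035],"roll": 0},{"dp": [0,0,0.006],"roll": 0},{"dp": [0,0,0],"roll": 0},{"dp": [0,0,0],"roll": 0}]}}

```text
clock: 58.45
ee_pos: [0.4492, -0.312, 0.0827]
eef_rot: [3.136, -0.17, 0.004]
force: [0.4, 0.7, -0.3]
gripper_width: 0.0357
finger_force: 25.0
```

>>> {"api": "drive_tool", "payload": {"targets": [{"dp": [0,0,0.003],"roll": 0},{"dp": [0,0,0.003],"roll": 0},{"dp": [0,0,0.0015],"roll": 0},{"dp": [0,0,0.0015],"roll": 0},{"dp": [0,0,0],"roll": 0}]}}

```text
clock: 59.08
ee_pos: [0.4479, -0.3117, 0.0722]
eef_rot: [3.137, -0.171, -0.0]
force: [-0.1, -0.1, 0.9]
gripper_width: 0.0357
finger_force: 25.0
```

>>> {"api": "drive_tool", "payload": {"targets": [{"dp": [0,0,0.001],"roll": 0},{"dp": [0,0,0.001],"roll": 0},{"dp": [0,0,0],"roll": 0}]}}

```text
clock: 59.45
ee_pos: [0.4486, -0.3123, 0.0716]
eef_rot: [3.136, -0.171, 0.003]
force: [-2.9, 1.6, 15.9]
gripper_width: 0.0358
finger_force: 25.0
```

>>> {"api": "drive_tool", "payload": {"targets": [{"dp": [-0.0025,0,0],"roll": 0},{"dp": [-0.0025,0,0],"roll": 0},{"dp": [-0.0025,0,0],"roll": 0},{"dp": [-0.0025,0,0],"roll": 0},{"dp": [-0.0025,0,0.0004],"roll": 0},{"dp": [-0.0025,0,0.0005],"roll": 0},{"dp": [-0.0015,0,0.0005],"roll": 0},{"dp": [0,0,0],"roll": 0}], "grip": 0, "grip_force": 7}}

```text
clock: 60.45
ee_pos: [0.4315, -0.3099, 0.0688]
eef_rot: [3.137, -0.171, 0.0]
force: [0.4, -1.2, 3.3]
gripper_width: 0.0361
finger_force: 7.0
```

```bash
python3 - <<'E'
from h import *
from cell import capture
tiltfit(capture('side'),.07,.063,.045);plan([])
E
```

```text
tilt [(262.496, 0.03, 0.002), (262.022, 0.06, 0.002), (261.778, 0.03, 0.0), (261.199, 0.03, 0.004), (260.965, 0.06, 0.004), (260.08, 0.06, 0.0)]
t 60.50 p [ 0.4315 -0.3099  0.0688] yaw -6.2 w 0.0359 F [ 0.3 -0.7  3.4] q7 -1.20
```

Nearly upright, at most about 3°, and the short box is stable well beyond that. I release it, retreat and check.

>>> {"api": "drive_tool", "payload": {"targets": [{"dp": [0,0,0],"roll": 0},{"dp": [0,0,0],"roll": 0},{"dp": [0,0,0],"roll": 0}], "grip": 0.07}}

```text
clock: 60.88
ee_pos: [0.4313, -0.3097, 0.0685]
eef_rot: [-3.137, 0.17, 0.001]
force: [-0.3, -1.3, -0.5]
gripper_width: 0.0615
finger_force: 0.0
```

>>> {"api": "drive_tool", "payload": {"targets": [{"dp": [0,0,-0.03],"roll": 0},{"dp": [0,0,-0.05],"roll": 0},{"dp": [0,0,-0.06],"roll": 0},{"dp": [0,0,-0.02],"roll": 0},{"dp": [0,0,0],"roll": 0}]}}

```text
clock: 61.5
ee_pos: [0.4322, -0.3104, 0.2303]
eef_rot: [3.135, -0.171, 0.005]
force: [-0.5, -0.6, -0.3]
gripper_width: 0.0702
finger_force: 0.0
```

```bash
python3 - <<'E'
from h import *
from cell import capture
np.set_printoptions(precision=4,suppress=True)
c=capture('wrist');h=cv2.cvtColor(c['frame'],cv2.COLOR_BGR2HSV);m=cv2.inRange(h,(8,70,90),(30,255,255))
k,_,st,ce=cv2.connectedComponentsWithStats(m)
for i in range(1,k):
    if st[i,4]>150: print(ce[i],st[i,4],fatz(c,ce[i],.114),fatz(c,ce[i],.074))
s=capture('side');h=cv2.cvtColor(s['frame'],cv2.COLOR_BGR2HSV);m=cv2.inRange(h,(8,70,90),(30,255,255))
k,_,st,ce=cv2.connectedComponentsWithStats(m);print([(np.round(ce[i],1).tolist(),int(st[i,4])) for i in range(1,k) if 4<st[i,4]<80 and ce[i][1]<200],proj(s,[[.518,-.3104,.114],[.432,-.31,.074]]))
# open tab: angle 1.571, grasp point at fin centre, a bit up
th=1.571;P=R.from_euler('y',th).apply([-.095,0,.030]);g=stand(ST)([P])[0];print('tab open',g)
plan([(.5,-.1,.25,-6.2),(g[0],g[1],.25,-6.2),(g[0],g[1],g[2]+.003,-6.2)])
E
```

```text
[269.8647 106.7657] 414 [ 0.5177 -0.3103  0.114 ] [ 0.518  -0.3088  0.074 ]
[462.4051 106.441 ] 195 [ 0.5095 -0.4729  0.114 ] [ 0.5085 -0.4971  0.074 ]
[432.3398 190.8337] 1389 [ 0.4374 -0.4418  0.114 ] [ 0.4249 -0.4611  0.074 ]
[281.6544 201.    ] 272 [ 0.4417 -0.3111  0.114 ] [ 0.43   -0.3098  0.074 ]
[155.3264 312.9067] 193 [ 0.3392 -0.1717  0.114 ] [ 0.3112 -0.1483  0.074 ]
[409.1538 312.7802] 182 [ 0.3118 -0.4263  0.114 ] [ 0.2794 -0.4432  0.074 ]
[([402.5, 61.7], 6), ([409.3, 62.5], 10), ([348.6, 155.4], 19), ([375.5, 180.3], 19)] [[348.2947 155.8159]
 [374.7266 180.1273]]
tab open [0.6848 0.0086 0.1081]
t 61.60 p [ 0.431  -0.3096  0.2279] yaw -6.2 w 0.0701 F [ 0.8 -0.6 -0.4] q7 -1.18
4 x [0.0115, -0.054, -0.0055] 
4 x [0.043, -0.032, -0.0] 
3 x [0.0, -0.0, 0.0463]
```

Both modules stand upright where I put them. Now I close the stand by its tab.

>>> {"api": "drive_tool", "payload": {"targets": [{"dp": [0.0115,-0.054,-0.0055],"roll": 0},{"dp": [0.0115,-0.054,-0.0055],"roll": 0},{"dp": [0.0115,-0.054,-0.0055],"roll": 0},{"dp": [0.0115,-0.054,-0.0055],"roll": 0},{"dp": [0.043,-0.032,0],"roll": 0},{"dp": [0.043,-0.032,0],"roll": 0},{"dp": [0.043,-0.032,0],"roll": 0},{"dp": [0.043,-0.032,0],"roll": 0}], "grip": 0.05}}

```text
clock: 62.6
ee_pos: [0.6862, 0.0093, 0.2483]
eef_rot: [3.136, -0.171, -0.005]
force: [0.7, -1.0, 0.4]
gripper_width: 0.0502
finger_force: 0.0
```

>>> {"api": "drive_tool", "payload": {"targets": [{"dp": [0,0,0],"roll": 0},{"dp": [0,0,0],"roll": 0}]}}

```text
clock: 62.85
ee_pos: [0.6846, 0.0081, 0.2486]
eef_rot: [3.136, -0.17, -0.005]
force: [0.2, 0.5, -0.1]
gripper_width: 0.0502
finger_force: 0.0
```

```bash
python3 - <<'E'
from h import *
A2=lambda t:arc(t,.0996,.306)
plan([(*A2(1.571),-6.2)]+[(*A2(t),-6.2) for t in np.arange(1.571-.17,.19,-.17)])
E
```

```text
t 62.85 p [0.6846 0.0081 0.2486] yaw -6.2 w 0.0502 F [ 0.2  0.5 -0.1] q7 -1.84
3 x [0.0, -0.0002, 0.0458] 
1 x [-0.015, 0.0, -0.0078] 
1 x [-0.0161, 0.0, -0.0052] 
1 x [-0.0167, 0.0, -0.0024] 
1 x [-0.0169, 0.0, 0.0005] 
1 x [-0.0166, 0.0, 0.0033] 
1 x [-0.0158, 0.0, 0.0061] 
1 x [-0.0145, 0.0, 0.0087] 
1 x [-0.0128, 0.0, 0.011]
```

>>> {"api": "drive_tool", "payload": {"targets": [{"dp": [0,0,0.0458],"roll": 0},{"dp": [0,0,0.0458],"roll": 0},{"dp": [0,0,0.0378],"roll": 0},{"dp": [0,0,0.008],"roll": 0},{"dp": [0,0,0],"roll": 0}]}}

```text
clock: 63.48
ee_pos: [0.6853, 0.0077, 0.1139]
eef_rot: [3.137, -0.172, -0.0]
force: [-0.4, -0.8, 0.3]
gripper_width: 0.05
finger_force: 0.0
```

>>> {"api": "drive_tool", "payload": {"targets": [{"dp": [0,0,0],"roll": 0},{"dp": [0,0,0],"roll": 0},{"dp": [0,0,0],"roll": 0},{"dp": [0,0,0],"roll": 0}], "grip": 0, "grip_force": 20}}

```text
clock: 63.98
ee_pos: [0.6856, 0.008, 0.1137]
eef_rot: [3.136, -0.17, 0.001]
force: [-1.9, -15.0, 5.3]
gripper_width: 0.0145
finger_force: 9.1
```

>>> {"api": "drive_tool", "payload": {"targets": [{"dp": [-0.0075,0,-0.0039],"roll": 0},{"dp": [-0.0075,0,-0.0039],"roll": 0},{"dp": [-0.008,0,-0.0026],"roll": 0},{"dp": [-0.008,0,-0.0026],"roll": 0},{"dp": [-0.0084,0,-0.0012],"roll": 0},{"dp": [-0.0084,0,-0.0012],"roll": 0},{"dp": [-0.0085,0,0.0002],"roll": 0},{"dp": [-0.0085,0,0.0003],"roll": 0}]}}

```text
clock: 64.97
ee_pos: [0.6202, 0.015, 0.1281]
eef_rot: [3.136, -0.171, -0.001]
force: [3.8, -3.5, -6.8]
gripper_width: 0.014
finger_force: 20.0
```

>>> {"api": "drive_tool", "payload": {"targets": [{"dp": [-0.0083,0,0.0016],"roll": 0},{"dp": [-0.0083,0,0.0017],"roll": 0},{"dp": [-0.0079,0,0.003],"roll": 0},{"dp": [-0.0079,0,0.0031],"roll": 0},{"dp": [-0.0072,0,0.0043],"roll": 0},{"dp": [-0.0072,0,0.0044],"roll": 0},{"dp": [-0.0064,0,0.0055],"roll": 0},{"dp": [0,0,0],"roll": 0}]}}

```text
clock: 65.97
ee_pos: [0.5669, 0.0211, 0.1041]
eef_rot: [3.137, -0.17, -0.003]
force: [-0.5, -4.5, -3.4]
gripper_width: 0.0136
finger_force: 21.3
```

>>> {"api": "drive_tool", "payload": {"targets": [{"dp": [0,0,0],"roll": 0},{"dp": [0,0,0],"roll": 0},{"dp": [0,0,0],"roll": 0},{"dp": [0,0,0],"roll": 0}], "grip": 0.05}}

```text
clock: 66.47
ee_pos: [0.5683, 0.0215, 0.1047]
eef_rot: [-3.137, 0.17, -0.0]
force: [0.3, 0.0, 0.7]
gripper_width: 0.0477
finger_force: 0.0
```

>>> {"api": "drive_tool", "payload": {"targets": [{"dp": [0,0,-0.04],"roll": 0},{"dp": [0,0,-0.05],"roll": 0},{"dp": [0,0,-0.05],"roll": 0},{"dp": [-0.04,0.05,-0.02],"roll": 0},{"dp": [-0.04,0.05,0],"roll": 0},{"dp": [-0.04,0.05,0],"roll": 0},{"dp": [0,0.05,0],"roll": 0},{"dp": [0,0,0],"roll": 0}]}}

```text
clock: 67.47
ee_pos: [0.4313, -0.1632, 0.2636]
eef_rot: [3.135, -0.181, 0.001]
force: [-0.1, 0.7, 0.6]
gripper_width: 0.05
finger_force: 0.0
```

```bash
python3 - <<'E'
from h import *
from cell import capture
import pickle
plan([]);d0=pickle.load(open('cap0.pkl','rb'))
for n in('top','side'):
    c=capture(n)
    df=cv2.GaussianBlur(cv2.absdiff(c['frame'],d0[n]['frame']),(3,3),0).max(2)>35
    k,_,st,ce=cv2.connectedComponentsWithStats(cv2.dilate(df.astype(np.uint8),np.ones((3,3))))
    print(n,[(st[i,:5].tolist()) for i in range(1,k) if st[i,4]>25])
    h=cv2.cvtColor(c['frame'],cv2.COLOR_BGR2HSV);m=cv2.inRange(h,(8,70,90),(30,255,255))
    k,_,st,ce=cv2.connectedComponentsWithStats(m);print('brass',[(np.round(ce[i],1).tolist()) for i in range(1,k) if 12<st[i,4]<40],proj(c,[[.518,-.3104,.114],[.431,-.31,.074]]).round(1).tolist())
    if n=='top':
        roi=(cv2.cvtColor(c['frame'],cv2.COLOR_BGR2GRAY)[208:274,107:162]>100).astype(np.uint8);ys,xs=np.nonzero(roi)
        print('probe px',xs.min()+107,xs.max()+107,ys.min()+208,ys.max()+208,len(xs))
        for y in(ys.min(),ys.max()): print(atz(c,(xs[ys==y].mean()+107,y+208),.009))
E
```

```text
t 67.47 p [ 0.4313 -0.1632  0.2636] yaw -6.6 w 0.0500 F [-0.1  0.7  0.6] q7 -1.46
top [[282, 185, 109, 235, 18939], [136, 213, 18, 57, 616], [552, 354, 8, 6, 38], [495, 363, 65, 53, 1902], [510, 373, 22, 7, 108], [261, 401, 8, 6, 40], [229, 404, 7, 7, 40], [240, 410, 27, 10, 201], [221, 414, 19, 6, 70]]
brass [[438.7, 228.6]] [[373.4, 221.2], [370.9, 255.8]]
probe px 107 151 208 267 149
[0.56277401 0.42333026 0.009     ]
[0.39817852 0.29183722 0.009     ]
side [[349, 0, 66, 70, 3297], [533, 49, 27, 63, 923], [340, 67, 54, 28, 812], [321, 90, 86, 106, 3977], [356, 162, 29, 44, 866], [497, 225, 63, 88, 1681], [553, 266, 7, 17, 70], [550, 291, 5, 12, 41], [555, 300, 5, 20, 75], [493, 316, 6, 8, 39], [545, 343, 15, 21, 208], [157, 346, 80, 40, 1255], [243, 381, 8, 11, 72]]
brass [[375.5, 180.3], [487.5, 327.3], [467.8, 327.4], [485.0, 351.8], [503.7, 382.3], [528.4, 399.5]] [[348.3, 155.8], [375.1, 180.3]]
```

```bash
python3 - <<'E'
from h import *
plan([(.35,-.42,.26,14.4),(.155,-.605,.25,14.4)])
E
```

```text
t 67.58 p [ 0.4325 -0.1592  0.2634] yaw -6.3 w 0.0500 F [-0.3  0.4  0.2] q7 -1.47
5 x [-0.0107, 0.0536, 0.0007] | 2 x roll -10.34
4 x [-0.0587, 0.0327, 0.0025]
```

>>> {"api": "drive_tool", "payload": {"targets": [{"dp": [-0.0107,0.0536,0],"roll": 0},{"dp": [-0.0107,0.0536,0],"roll": 0},{"dp": [-0.0107,0.0536,0],"roll": 0},{"dp": [-0.0107,0.0536,0],"roll": 0},{"dp": [-0.0107,0.0536,0],"roll": 0},{"dp": [0,0,0],"roll": -10.3},{"dp": [0,0,0],"roll": -10.3},{"dp": [0,0,0],"roll": 0}]}}

```text
clock: 68.58
ee_pos: [0.3515, -0.4188, 0.263]
eef_rot: [-3.116, -0.395, -0.001]
force: [0.4, -0.7, -0.4]
gripper_width: 0.0501
finger_force: 0.0
```

>>> {"api": "drive_tool", "payload": {"targets": [{"dp": [-0.058,0.0327,0.002],"roll": 0},{"dp": [-0.058,0.0327,0.002],"roll": 0},{"dp": [-0.058,0.0327,0.002],"roll": 0},{"dp": [-0.058,0.0327,0.002],"roll": 0},{"dp": [0,0,0],"roll": 0},{"dp": [0,0,0],"roll": 0}], "grip": 0.09}}

```text
clock: 69.32
ee_pos: [0.1712, -0.5922, 0.2554]
eef_rot: [-3.116, -0.39, -0.001]
force: [0.1, -0.1, 0.9]
gripper_width: 0.0902
finger_force: 0.0
```

```bash
python3 - <<'E'
from h import *
from cell import capture
import pickle
plan([]);d0=pickle.load(open('cap0.pkl','rb'))
np.set_printoptions(precision=4,suppress=True)
for n in('top','side'):
    c=capture(n)
    df=cv2.GaussianBlur(cv2.absdiff(c['frame'],d0[n]['frame']),(3,3),0).max(2)>30
    k,_,st,ce=cv2.connectedComponentsWithStats(cv2.dilate(df.astype(np.uint8),np.ones((3,3))))
    print(n,[(st[i,:5].tolist()) for i in range(1,k) if st[i,4]>20])
    h=cv2.cvtColor(c['frame'],cv2.COLOR_BGR2HSV);m=cv2.inRange(h,(8,70,90),(30,255,255))
    k,_,st,ce=cv2.connectedComponentsWithStats(m);print('brass',[(np.round(ce[i],1).tolist()) for i in range(1,k) if 12<st[i,4]<40 and ce[i][1]<300],proj(c,[[.518,-.3104,.114],[.431,-.31,.074]]).round(1).tolist())
    if n=='top':
        m=(cv2.cvtColor(c['frame'],cv2.COLOR_BGR2GRAY)[212:270,115:158]>90).astype(np.uint8);k,_,st,ce=cv2.connectedComponentsWithStats(m)
        for i in range(1,k):
            if st[i,4]>30:
                x,y,w,hh,a=st[i];print('probe',x+115,y+212,w,hh,a,atz(c,(ce[i]+[115,212]),.012),atz(c,(x+115,y+212),.009),atz(c,(x+w+115,y+hh+212),.009))
E
```

```text
t 69.33 p [ 0.1712 -0.5922  0.2554] yaw 14.3 w 0.0902 F [ 0.1 -0.1  0.9] q7 -0.07
top [[344, 204, 37, 31, 717], [136, 213, 18, 57, 638], [373, 233, 22, 18, 302], [358, 250, 20, 16, 271], [547, 346, 13, 7, 62], [495, 357, 65, 60, 1919], [490, 360, 18, 22, 178], [258, 400, 11, 7, 51], [222, 414, 5, 5, 23]]
brass [[373.4, 221.6], [438.7, 228.6], [370.5, 256.5]] [[373.4, 221.2], [370.9, 255.8]]
probe 147 227 5 41 135 [0.4431 0.297  0.012 ] [0.51   0.3073 0.009 ] [0.3955 0.2862 0.009 ]
side [[549, 22, 11, 24, 182], [526, 44, 34, 59, 958], [544, 93, 16, 6, 67], [526, 102, 17, 10, 102], [321, 151, 37, 45, 1242], [356, 161, 29, 45, 892], [536, 237, 24, 14, 179], [494, 244, 38, 78, 499], [545, 249, 8, 8, 34], [550, 269, 10, 33, 187], [544, 343, 16, 17, 164], [157, 345, 81, 42, 1297], [243, 381, 8, 11, 74]]
brass [[348.5, 155.5], [398.3, 166.4], [375.5, 180.3]] [[348.3, 155.8], [375.1, 180.3]]
```

The stand is shut and the modules and bystanders are in place. The probe, however, has been knocked about 4 cm aside since I laid it down (handle now at y≈0.297). I'll measure it and re-lay it.

```bash
cat > pr.py <<'E'
from h import *
from scipy.optimize import least_squares
def probe_fit(c,f,init,thr,T):
    """fit (x,y,yaw) of probe origin: extreme points of the bright blob near init, T = pixel->world at z"""
    g=cv2.cvtColor(c['frame'],cv2.COLOR_BGR2GRAY)
    u0=f(c,[[init[0],init[1],.01]])[0]
    m=(g>thr).astype(np.uint8);k,lab,st,ce=cv2.connectedComponentsWithStats(m)
    ys,xs=np.nonzero(m);P=np.array([T(c,(x,y),.010)[:2] for x,y in zip(xs,ys) if abs(x-u0[0])<150 and abs(y-u0[1])<200])
    P=P[np.linalg.norm(P-init[:2],axis=1)<.11]
    for _ in range(3):
        mu=P.mean(0);w,V=np.linalg.eigh(np.cov(P.T));d=V[:,1]*np.sign(V[0,1]);n=np.array([-d[1],d[0]])
        P=P[np.abs((P-mu)@n)<.014]
    s=(P-mu)@d;tip=mu+d*s.max();rear=mu+d*s.min();print('n',len(P),'tip',tip.round(4),'rear',rear.round(4),'len',np.ptp(s).round(4),'yaw',np.degrees(np.arctan2(d[1],d[0])).round(1),'width',np.std((P-mu)@n).round(4))
E
python3 - <<'E'
from pr import *
from cell import capture
c=capture('top')
for t in(70,85,100): probe_fit(c,proj,np.array([.46,.30]),t,atz)
plan([(.42,-.1,.26,-6.2),(.43,.297,.17,10.7)])
E
```

```text
n 497 tip [0.5331 0.2124] rear [0.3464 0.2868] len 0.201 yaw -21.7 width 0.0077
n 497 tip [0.5334 0.2124] rear [0.3471 0.2821] len 0.1989 yaw -20.5 width 0.0077
n 484 tip [0.5333 0.212 ] rear [0.3476 0.2805] len 0.1979 yaw -20.3 width 0.0075
t 69.47 p [ 0.172  -0.5919  0.2559] yaw 14.5 w 0.0899 F [-0.1  0.1 -0.1] q7 -0.07
9 x [0.0403, -0.046, -0.0005] | 2 x roll 10.34
8 x [-0.0041, -0.0495, 0.0112] | 2 x roll -8.45
```

>>> {"api": "drive_tool", "payload": {"targets": [{"dp": [0.0403,-0.046,0],"roll": 0},{"dp": [0.0403,-0.046,0],"roll": 0},{"dp": [0.0403,-0.046,0],"roll": 0},{"dp": [0.0403,-0.046,0],"roll": 0},{"dp": [0.0403,-0.046,0],"roll": 0},{"dp": [0.0403,-0.046,0],"roll": 0},{"dp": [0.0403,-0.046,0],"roll": 0},{"dp": [0.0403,-0.046,0],"roll": 0}], "grip": 0.06}}

```text
clock: 70.47
ee_pos: [0.3916, -0.1534, 0.2563]
eef_rot: [3.116, 0.395, 0.002]
force: [1.5, -1.0, -0.6]
gripper_width: 0.06
finger_force: 0.0
```

>>> {"api": "drive_tool", "payload": {"targets": [{"dp": [0.0403,-0.046,0],"roll": 0},{"dp": [0,0,0],"roll": 10.3},{"dp": [0,0,0],"roll": 10.3},{"dp": [-0.0041,-0.0495,0.007],"roll": 0},{"dp": [-0.0041,-0.0495,0.007],"roll": 0},{"dp": [-0.0041,-0.0495,0.007],"roll": 0},{"dp": [-0.0041,-0.0495,0.007],"roll": 0},{"dp": [-0.0041,-0.0495,0.007],"roll": 0}]}}

```text
clock: 71.47
ee_pos: [0.4242, 0.1491, 0.221]
eef_rot: [-3.137, 0.169, -0.002]
force: [0.5, 0.4, -0.1]
gripper_width: 0.0596
finger_force: 0.0
```

>>> {"api": "drive_tool", "payload": {"targets": [{"dp": [-0.0041,-0.0495,0.007],"roll": 0},{"dp": [-0.0041,-0.0495,0.007],"roll": 0},{"dp": [-0.0041,-0.0495,0.007],"roll": 0},{"dp": [0,0,0],"roll": -8.5},{"dp": [0,0,0],"roll": -8.5},{"dp": [0,0,0],"roll": 0},{"dp": [0,0,0],"roll": 0}]}}

```text
clock: 72.35
ee_pos: [0.4284, 0.2957, 0.1999]
eef_rot: [-3.128, -0.29, -0.001]
force: [0.3, 1.0, 0.4]
gripper_width: 0.0604
finger_force: 0.0
```

```bash
sed -i 's/    P=P\[np.linalg.norm.*/    P=P[(abs(P[:,0]-.4732)<.093)\&(abs(P[:,1]-.3398)<.073)]/' pr.py; python3 - <<'E'
from pr import *
from cell import capture
import pickle
c=capture('wrist')
for t in(80,100,120): probe_fit(c,fproj,np.array([.46,.30]),t,fatz)
print('ref old'); c=pickle.load(open('w4.pkl','rb'))
for t in(80,100,120): probe_fit(c,fproj,np.array([.475,.322]),t,fatz)
plan([])
E
```

```text
n 1297 tip [0.5157 0.3045] rear [0.396  0.2892] len 0.1206 yaw 7.3 width 0.0037
n 1229 tip [0.5147 0.3045] rear [0.3962 0.289 ] len 0.1196 yaw 7.4 width 0.0036
n 1155 tip [0.5147 0.3044] rear [0.3964 0.289 ] len 0.1194 yaw 7.4 width 0.0034
ref old
n 1293 tip [0.5347 0.3304] rear [0.4367 0.3151] len 0.0992 yaw 8.9 width 0.0037
n 1205 tip [0.533  0.3298] rear [0.4386 0.3152] len 0.0956 yaw 8.8 width 0.0036
n 1203 tip [0.5339 0.33  ] rear [0.4376 0.315 ] len 0.0974 yaw 8.9 width 0.0035
t 72.40 p [0.4285 0.2956 0.1999] yaw 10.6 w 0.0601 F [-0.1 -0.1 -0. ] q7 -2.32
```

```bash
cat > pr.py <<'E'
from h import *
def probe_fit(c,thr):
    m=(cv2.cvtColor(c['frame'],cv2.COLOR_BGR2GRAY)>thr).astype(np.uint8);k,lab,st,ce=cv2.connectedComponentsWithStats(m)
    for i in range(1,k):
        if 250<st[i,4]<4000:
            C=fatz(c,ce[i],.012)
            if abs(C[0]-.4732)<.09 and abs(C[1]-.3398)<.075:
                ys,xs=np.nonzero(lab==i);P=np.array([fatz(c,(x,y),.012)[:2] for x,y in zip(xs,ys)])
                vx,vy,x0,y0=cv2.fitLine(P.astype(np.float32),cv2.DIST_HUBER,0,.002,.01).ravel();d=np.array([vx,vy])*np.sign(vx);o=np.array([x0,y0]);s=(P-o)@d
                print(thr,st[i].tolist(),'tip',(o+d*s.max()).round(4),'bright rear',(o+d*s.min()).round(4),'len',np.ptp(s).round(4),'yaw',np.degrees(np.arctan2(d[1],d[0])).round(1),'origin',(o+d*(s.max()-.075)).round(4))
E
python3 - <<'E'
from pr import *
from cell import capture
import pickle
c=capture('wrist')
for t in(80,120): probe_fit(c,t)
print('ref'); c=pickle.load(open('w4.pkl','rb'))
for t in(80,120): probe_fit(c,t)
E
```

```text
80 [277, 105, 17, 115, 1293] tip [0.5148 0.3045] bright rear [0.3968 0.2893] len 0.119 yaw 7.3 origin [0.4404 0.2949]
120 [277, 105, 17, 115, 1158] tip [0.5148 0.3044] bright rear [0.3971 0.2892] len 0.1187 yaw 7.3 origin [0.4405 0.2948]
ref
80 [284, 89, 17, 138, 1857] tip [0.5499 0.3354] bright rear [0.4324 0.3111] len 0.12 yaw 11.7 origin [0.4765 0.3202]
120 [285, 90, 16, 136, 1721] tip [0.5492 0.3349] bright rear [0.4333 0.3114] len 0.1182 yaw 11.4 origin [0.4757 0.32  ]
```

The probe's tip is at (0.515,0.304), yaw 7.3°, with its origin at (0.440,0.295). The same fit reproduces the earlier known pose.

```bash
python3 - <<'E'
from h import *
plan([(.4171,.2919,.0268,7.3)])
E
```

```text
t 72.45 p [0.4286 0.2955 0.1999] yaw 10.7 w 0.0600 F [ 0.4  0.2 -0.6] q7 -2.32
4 x [-0.003, 0.0004, 0.0433] | 1 x roll 3.35
```

>>> {"api": "drive_tool", "payload": {"targets": [{"dp": [-0.003,0.0004,0.0433],"roll": 0},{"dp": [-0.003,0.0004,0.0433],"roll": 0},{"dp": [-0.003,0.0004,0.0433],"roll": 0},{"dp": [-0.003,0.0004,0.02],"roll": 3.4},{"dp": [0,0,0],"roll": 0},{"dp": [0,0,0.012],"roll": 0},{"dp": [0,0,0.01],"roll": 0},{"dp": [0,0,0],"roll": 0}]}}

```text
clock: 73.45
ee_pos: [0.4171, 0.2913, 0.0274]
eef_rot: [3.135, 0.202, -0.001]
force: [0.3, -0.3, 0.4]
gripper_width: 0.0602
finger_force: 0.0
```

>>> {"api": "drive_tool", "payload": {"targets": [{"dp": [0,0,0],"roll": 0},{"dp": [0,0,0],"roll": 0},{"dp": [0,0,0],"roll": 0},{"dp": [0,0,0],"roll": 0},{"dp": [0,0,0],"roll": 0}], "grip": 0, "grip_force": 40}}

```text
clock: 74.08
ee_pos: [0.4173, 0.2916, 0.0279]
eef_rot: [-3.135, -0.202, -0.0]
force: [-0.3, -0.0, -0.1]
gripper_width: 0.0146
finger_force: 0.4
```

```bash
python3 - <<'E'
from h import *
p,y,_=pose();t=np.array([.4732,.3398])-.0235*np.array([np.cos(y),np.sin(y)])
plan([(p[0],p[1],.055,np.degrees(y)),(t[0],t[1],.055,np.degrees(y)),(t[0],t[1],.0275,np.degrees(y))])
E
```

```text
t 74.08 p [0.4173 0.2916 0.0279] yaw 7.4 w 0.0146 F [-0.3 -0.  -0.1] q7 -2.55
1 x [0.0, 0.0, -0.0271] 
1 x [0.0382, -0.0406, -0.0] 
1 x [0.0, 0.0, 0.0275]
```

>>> {"api": "drive_tool", "payload": {"targets": [{"dp": [0,0,0],"roll": 0},{"dp": [0,0,0],"roll": 0},{"dp": [0,0,-0.01],"roll": 0},{"dp": [0,0,-0.017],"roll": 0},{"dp": [0.0191,-0.0203,0],"roll": 0},{"dp": [0.0191,-0.0203,0],"roll": 0},{"dp": [0,0,0],"roll": 0},{"dp": [0,0,0],"roll": 0}]}}

```text
clock: 75.08
ee_pos: [0.4496, 0.3362, 0.0553]
eef_rot: [3.135, 0.202, -0.0]
force: [-1.4, -0.1, -0.9]
gripper_width: 0.0132
finger_force: 40.0
```

>>> {"api": "drive_tool", "payload": {"targets": [{"dp": [0,0,0.015],"roll": 0},{"dp": [0,0,0.006],"roll": 0},{"dp": [0,0,0.003],"roll": 0},{"dp": [0,0,0.002],"roll": 0},{"dp": [0,0,0],"roll": 0}]}}

```text
clock: 75.7
ee_pos: [0.4499, 0.3368, 0.0288]
eef_rot: [3.135, 0.202, -0.0]
force: [-0.6, -0.3, -1.3]
gripper_width: 0.0137
finger_force: 40.0
```

>>> {"api": "drive_tool", "payload": {"targets": [{"dp": [0,0,0.001],"roll": 0},{"dp": [0,0,0.0005],"roll": 0},{"dp": [0,0,0],"roll": 0}]}}

```text
clock: 76.08
ee_pos: [0.4501, 0.3369, 0.0279]
eef_rot: [-3.135, -0.202, -0.001]
force: [-0.7, -0.7, 5.0]
gripper_width: 0.0135
finger_force: 40.0
```

>>> {"api": "drive_tool", "payload": {"targets": [{"dp": [0,0,0],"roll": 0},{"dp": [0,0,0],"roll": 0},{"dp": [0,0,0],"roll": 0}], "grip": 0.05}}

```text
clock: 76.45
ee_pos: [0.4499, 0.3367, 0.0273]
eef_rot: [3.135, 0.202, -0.0]
force: [0.4, 0.7, 0.7]
gripper_width: 0.0384
finger_force: 0.0
```

>>> {"api": "drive_tool", "payload": {"targets": [{"dp": [0,0,-0.03],"roll": 0},{"dp": [0,0,-0.05],"roll": 0},{"dp": [0,0,-0.05],"roll": 0},{"dp": [0,0,-0.04],"roll": 0},{"dp": [-0.02,0.01,-0.01],"roll": 0},{"dp": [0,0,0],"roll": 0},{"dp": [0,0,0],"roll": 0}]}}

```text
clock: 77.32
ee_pos: [0.4317, 0.3242, 0.2068]
eef_rot: [3.135, 0.202, -0.0]
force: [-0.6, 0.3, -0.4]
gripper_width: 0.0497
finger_force: 0.0
```

```bash
python3 - <<'E'
from pr import *
from cell import capture
import pickle
c=capture('wrist')
for t in(80,120): probe_fit(c,t)
plan([]);d0=pickle.load(open('cap0.pkl','rb'))
for n in('top','side'):
    c=capture(n)
    df=cv2.GaussianBlur(cv2.absdiff(c['frame'],d0[n]['frame']),(3,3),0).max(2)>30
    k,_,st,ce=cv2.connectedComponentsWithStats(cv2.dilate(df.astype(np.uint8),np.ones((3,3))))
    print(n,[(st[i,:5].tolist()) for i in range(1,k) if st[i,4]>20])
    h=cv2.cvtColor(c['frame'],cv2.COLOR_BGR2HSV);m=cv2.inRange(h,(8,70,90),(30,255,255))
    k,_,st,ce=cv2.connectedComponentsWithStats(m);print('brass',[(np.round(ce[i],1).tolist()) for i in range(1,k) if 12<st[i,4]<40 and ce[i][1]<300])
E
```

```text
80 [265, 74, 15, 115, 1282] tip [0.5474 0.3497] bright rear [0.4303 0.3342] len 0.1181 yaw 7.5 origin [0.473  0.3399]
120 [266, 74, 13, 115, 1173] tip [0.5474 0.3497] bright rear [0.4303 0.3344] len 0.1181 yaw 7.4 origin [0.473 0.34 ]
t 77.38 p [0.4317 0.3242 0.2066] yaw 7.4 w 0.0501 F [-0.5 -0.1 -0.1] q7 -2.41
top [[0, 183, 261, 237, 21061], [344, 204, 37, 31, 722], [114, 213, 36, 47, 519], [372, 232, 22, 20, 303], [128, 251, 9, 8, 54], [358, 250, 21, 16, 287], [141, 261, 7, 5, 32], [120, 263, 6, 6, 28], [552, 354, 8, 7, 46], [495, 362, 65, 55, 2212], [130, 380, 18, 13, 118], [219, 389, 45, 31, 832], [148, 395, 4, 7, 25], [267, 404, 12, 15, 88]]
brass [[373.4, 221.7], [438.7, 228.6], [121.6, 234.4], [370.5, 256.5]]
side [[0, 0, 560, 420, 173434], [342, 0, 18, 8, 97], [548, 49, 12, 37, 360], [515, 80, 6, 4, 22], [137, 92, 9, 5, 38], [107, 117, 7, 4, 26], [526, 178, 5, 5, 23], [553, 267, 4, 10, 32], [512, 284, 24, 52, 863], [547, 293, 13, 28, 190], [544, 296, 5, 5, 23], [538, 303, 10, 11, 67], [545, 343, 15, 20, 199], [220, 378, 7, 8, 47], [440, 378, 46, 42, 893], [507, 385, 53, 26, 374], [211, 389, 9, 11, 84]]
brass [[285.2, 112.7], [302.4, 122.3], [348.6, 155.6], [375.5, 180.3], [176.1, 256.8], [217.4, 291.2]]
```

The probe is back at the mat's centre: origin (0.473, 0.340) against the mat centre (0.473, 0.340). The stand is shut, both modules are upright in the tray, and the arm is clear. I hand in.

```bash
python3 -c "
from cell import ticket
print(ticket.close_job())"
```

```text
the job is handed in; nothing more can be done
None
```

I handed the job in at about 77 s: the stand was opened, both modules present (short, then tall) were probed on their contacts, and they stand upright in the tray with the stand shut. Something knocked the probe about 4 cm aside, so I re-centred it on the mat as the last step, after shutting the stand. The last clear camera check showed the mug, tin and screwdriver unmoved.

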